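# Empty the nut basket into the scrap bin and hang it up

## Robot

A 6-joint arm with a two-finger parallel gripper is mounted at the origin on the work surface. World frame = base frame: x ahead of the robot, y to its left, z up, the work surface at z = 0. Lengths are in m, angles in rad, forces in N, time in s.
With the tool pointing down it reaches from about 0.25 to 0.775 m from the base axis. Payload 4 kg.
Tool frame: the origin (TCP) lies at the very end of the fingers, on their centre line; the grasp point (between the pads) lies 19 mm behind it; x points along the fingers, y is the direction in which the jaws open and shut, and the axes are right-handed (so a half turn about x gives the same grasp; the last joint's range is limited). The gripper opens to 94 mm and grips with 3 to 60 N. Pads are 16 mm wide; open, the fingers measure 119 mm over their backs; the gripper's body (75 mm by 177 mm) begins 78 mm behind the grasp point.
Start: joints at [-1.325, 0.087, 1.371, -0, 1.684, -0.103], TCP at [0.188, -0.517, 0.206] pointing down, gripper open.
Joint ranges: [-3.1, 3.1], [-0.76, 2.03], [0.27, 2.55], [-1.08, 4.22], [0.17, 2.65], [-2.57, 2.57]. Speed limits (rad/s): [2.79, 2.79, 3.14, 3.14, 3.14, 3.14].

## Interface

Orientations are given as [roll, pitch, yaw] about the fixed x, y, z axes, in that order (R = Rz(yaw) Ry(pitch) Rx(roll)).
In Python, from bench import robot gives the robot as it stands.
- The arm moves only by the tool carry_out, never from a script. Its argument "targets" is a list of rows, each a list of 5 numbers: the closure, from 0 (fully open) to 1 (shut), then the shift along the tool's x, y, z in cm, then the turn about the tool's x in degrees. In form: [[fingers, tx, ty, tz, turn], ...]. A call has 1 to 20 rows; each row shifts and turns the commanded pose from where the row before left it, along the tool's axes as they then stand; what a row does not reach is not made up. A row lasts 1/10 s, in which the tool goes at most 50 mm and 8.59 degrees, less where a joint would pass 70% of its speed; a pose out of reach is approached as far as the arm can. A call is refused whole if a number of a shift passes 5 or a number of a turn 8.59, either way. A call with a gripper value outside its range is refused whole. The fingers move at their own pace and stop on an object; the grip force is fixed at half the most. Time passes only in rows, so rows that do not move let the fingers close. It gives the time, the measured TCP pose, the force and the opening at its end, in the units of the state.
- robot.get_obs(): the state, without advancing time (a new reading comes with each control period).
- robot.snapshot(name): name is "scene" or "top" or "wrist"; returns a dict with "image" (420x560x3 uint8, red, green, blue), "camera_matrix" (3x3 intrinsics, pixels), "pose" (4x4, takes a point from camera to world coordinates). Camera axes: x right, y up, looking along -z (the intrinsics and any distortion apply to the point x, -y, -z); pixel columns grow to the right and rows downward; lengths in m; the calibration is good to about 2 mm. A picture is of the moment at which its call begins. There is no depth.
- robot.close_job(): hands the job in, once; it reports no verdict.
The state is a dict: "time": time; "joint_positions": joint angles; "qvel": joint speeds; "joint_torque": joint torques, N m; "tool_pos": TCP position; "ee_rot": TCP orientation; "wrist_force": force on the tool from outside, world axes, zero at the start; "wrist_torque": the same for the moment, N m; "width": finger opening in m.
Only numpy, scipy, OpenCV 4.12 (cv2) and the standard library are available. Lean on these libraries where they do the work, as an engineer would, in place of code of your own. Each camera call takes 0.05 s, during which the arm holds its last target. There are 200 camera calls.

## Task

Take the small metal basket by its rear handle and tip all five worn wheel nuts out of it into the square scrap bin; do not pick the nuts out. Then set the empty basket gently back down upright on the rubber mat and let go, take it again by its swinging bail, and hang it by the bail across both prongs of the hook stand, hanging free and still. Leave the other things on the bench where they are.

Things in the scene. Friction and masses are not known exactly. Their poses are not given: they have to be found in the camera images.
- basket: Open aluminium scoop basket, 0.26 kg. Origin: centre of underside; x to its pouring lip. Floor x=-70..22 mm, then a 29 degree ramp up to the lip at x=75, z=36 mm. 100 mm wide (y), walls 4 mm, 55 mm high (48 beside ramp). Pale wooden handle block behind, swinging steel bail above. Starts on the mat, nuts on its floor, which surely slide out only when tipped lip down 75 degrees or more.
- basket_handle (a point): Grip point in the rear handle block, at (-97, 0, 36) mm in the basket frame. The block is 16 mm wide (y, the width to grip), 24 mm high, and runs from x=-70 to -116 mm; its sides are upright flat faces, so it can be gripped at any pitch. Axes as the basket.
- bail (a joint): Bail angle, rad. 0: leaning 0.6 rad forward to the lip on its stop, where its weight makes it fall; 0.6: square upright over the basket; 0.75: far stop. Nearly free hinge along the basket's y axis at (-15, 0, 48) mm in the basket frame; hanging by the bail, the basket levels itself to within 5 degrees.
- bail_grip (a point): Middle of the bail's top bar, 95 mm from the hinge axis. Here a round pale wooden sleeve, 14 mm diameter, 40 mm long along the point's y axis; beside it bare 10 mm rod out to the two arms at y=+-58.5 mm. Site axes equal the basket's when the joint reads 0 (so its z is not along the arms).
- nut0: One of five alike hexagonal dark steel wheel nuts, 28 mm over corners, 14 mm thick, 45 g; origin: centre of one face.
- nut1: One of five alike hexagonal dark steel wheel nuts, 28 mm over corners, 14 mm thick, 45 g; origin: centre of one face.
- nut2: One of five alike hexagonal dark steel wheel nuts, 28 mm over corners, 14 mm thick, 45 g; origin: centre of one face.
- nut3: One of five alike hexagonal dark steel wheel nuts, 28 mm over corners, 14 mm thick, 45 g; origin: centre of one face.
- nut4: One of five alike hexagonal dark steel wheel nuts, 28 mm over corners, 14 mm thick, 45 g; origin: centre of one face.
- mat: Fixed black rubber mat, 240 (x) x 280 (y) x 4 mm, lying on the bench; origin: centre of its underside.
- scrap_bin: Fixed square-sided open steel bin, 220 (x) x 200 (y) x 90 mm high, walls 4 mm; origin: centre of its underside, z up. Stands to the left or to the right of the mat.
- hook: Fixed stand beside the mat. Two 8 mm round prongs at y=+-38 mm stick out to -x from an upright plate (110 wide, 215 high, face at x=128 mm), axis 206 mm up; from x=20 to -20 mm each dips to 186 mm at x=0, a V; then up to the tips at x=-35, top 222 mm. Origin on the bench under the dips. The basket fits only with the bail bar along y, lip towards the plate (+x); its rear handle would hit the plate.
- hook_seat (a point): Where the middle of the bail bar lies when it is hung on the prongs: midway between them, 198.7 mm above the bench, in the dips. Axes as the hook.
- wrench: Bystander: loose steel wrench, 130 mm long, lying on the bench; leave it alone.
- screwdriver: Bystander: loose screwdriver, 140 mm long, lying on the bench; leave it alone.
- oil_bottle: Bystander: loose grey bottle, 56 mm diameter, 130 mm high; leave it alone.
- grease_tin: Bystander: loose tin, 60 mm diameter, 75 mm high; leave it alone.
- bearing: Bystander: loose steel bearing, 60 mm diameter, 18 mm high; leave it alone.
Not all that is in view belongs to the job. Leave any orange look-alike of the basket alone.

How it is judged:
By the outcome, as a careful person would: the job done as asked, in the order asked, and still so for the second after the job is handed in, with the robot touching nothing.
It also fails if it takes over 72 s, if anything falls off the work surface, if the arm or the gripper's body presses on something with over 40 N, if the wrist force passes 120 N, or if a joint passes its speed limit or range.

## Working session

There is one attempt and no reset: what is moved stays moved. The work goes in short steps, Python scripts to look and compute and a tool call to move; the robot and the scene stay as the last step left them, time stands still between calls to the robot, and variables do not carry over. Pictures are saved under pics/ and viewed, about 8 in all and at most 12, crops included, and the job is handed in when it is done.

Besides the shell and the picture viewer there is one more tool, called after "Call:" as a command line: name --pt "numbers of a row" for each row, then --argument value for the rest. carry_out: Moves the arm, as the interface text tells. Its arguments: {"type":"object","properties":{"targets":{"type":"array","items":{"type":"array","items":{"type":"number"}}}},"required":["targets"]}

```bash
mkdir -p pics; ls
cat > h.py <<'E'
import numpy as np, cv2, pickle
from scipy.spatial.transform import Rotation as R
from bench import robot
def snap(n,f):
    s=robot.snapshot(n); cv2.imwrite(f'pics/{f}.png',s['image'][:,:,::-1]); pickle.dump(s,open(f'pics/{f}.pkl','wb')); return s
def load(f): return pickle.load(open(f'pics/{f}.pkl','rb'))
def ray(s,u,v):
    K=np.array(s['camera_matrix']);T=np.array(s['pose'])
    d=np.linalg.inv(K)@[u,v,1]; d=T[:3,:3]@[d[0],-d[1],-d[2]]
    return T[:3,3],d
def onz(s,u,v,z):
    o,d=ray(s,u,v); return o+d*(z-o[2])/d[2]
def proj(s,p):
    K=np.array(s['camera_matrix']);T=np.array(s['pose'])
    c=T[:3,:3].T@(np.array(p)-T[:3,3]); q=K@[c[0],-c[1],-c[2]]; return q[:2]/q[2]
E
python3 - <<'E'
from h import *
a=snap('scene','s0');b=snap('top','t0')
cv2.imwrite('pics/b0.png',cv2.resize(np.vstack([a['image'],b['image']])[:,:,::-1],(400*1,600)))
cv2.imwrite('pics/t0b.png',cv2.resize(b['image'][:,:,::-1],(800,600),interpolation=cv2.INTER_CUBIC))
print(robot.get_obs()); print(a['camera_matrix'],a['pose'],b['camera_matrix'],b['pose'],[k for k in b])
E
```

```text
pics
{'time': 0.1, 'joint_positions': array([-1.32509342e+00,  8.78894696e-02,  1.37206951e+00, -3.70611778e-06,
        1.68362196e+00, -1.03116041e-01]), 'qvel': array([ 0.00067272, -0.00190539, -0.00179053, -0.00093191, -0.00058672,
        0.00148827]), 'joint_torque': array([ 1.80893410e-03, -3.41250730e+01, -3.03301728e+01,  7.19292602e-02,
        3.04437010e-02, -9.37657478e-05]), 'tool_pos': array([ 0.18784945, -0.51640324,  0.20443371]), 'ee_rot': array([-1.67205983,  1.56880804,  1.81835136]), 'wrist_force': array([ 0.84754247, -1.0090186 ,  0.28101338]), 'wrist_torque': array([ 0.05367137, -0.01006589,  0.03505673]), 'width': 0.09420889879382251}
[[381.45293064   0.         282.4496168 ]
 [  0.         381.45293064 208.04244412]
 [  0.           0.           1.        ]] [[-8.04451131e-01 -4.99727114e-01  3.21140452e-01  8.18057032e-01]
 [ 5.94018016e-01 -6.77654350e-01  4.33505685e-01  4.21688873e-01]
 [ 9.87679495e-04  5.39497353e-01  8.41986717e-01  9.62023270e-01]
 [ 0.00000000e+00  0.00000000e+00  0.00000000e+00  1.00000000e+00]] [[389.9958106    0.         284.66111131]
 [  0.         389.9958106  209.22614738]
 [  0.           0.           1.        ]] [[ 0.00614046  0.99187768 -0.12704706  0.36523871]
 [-0.99996955  0.00670245  0.00399646 -0.01462517]
 [ 0.00481553  0.12701865  0.99188864  1.17269292]
 [ 0.          0.          0.          1.        ]] ['image', 'camera_matrix', 'pose']
```

View pics/t0b.png

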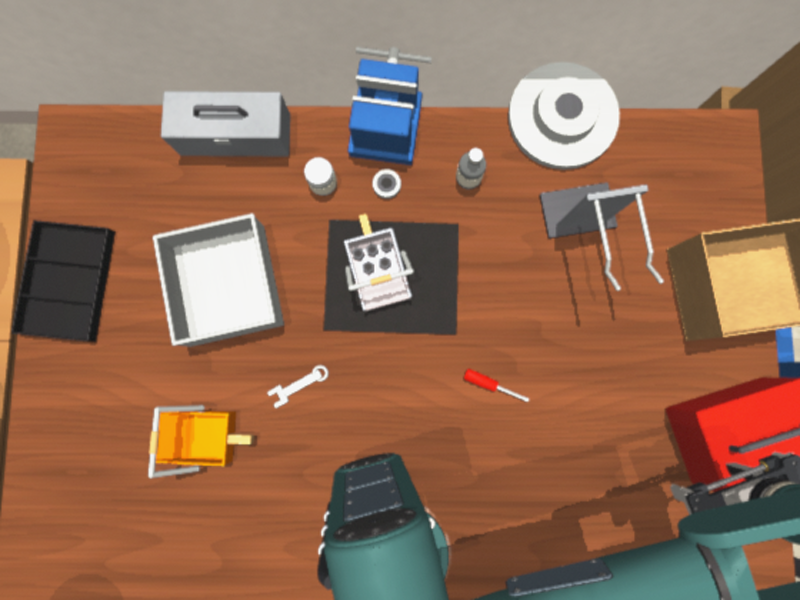

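View pics/s0.png

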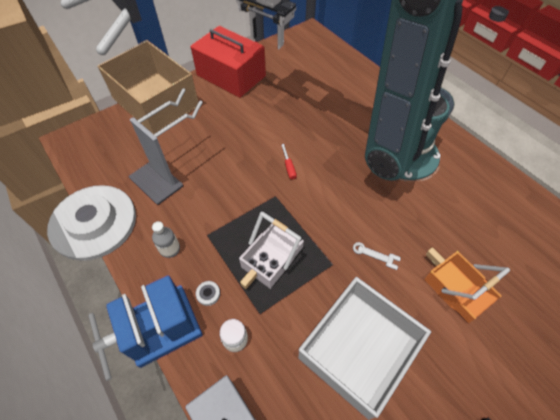

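The silver basket with dark nuts stands on the mat at top-view pixel (378,268) in the enlarged picture. Its lip faces the robot and its handle points away. The orange look-alike is at (195,438). The bin is at (218,280), to the left of the mat. The hook is at (610,235), with its plate on the far side and its prongs towards the robot. Next I'll measure and take an enlarged crop.

Run:
```python
from h import *
t=load('t0');s=load('s0')
c1=cv2.resize(t['image'][140:245,215:335],None,fx=5,fy=5,interpolation=cv2.INTER_CUBIC)[:,:,::-1]  # 600x525
cv2.imwrite('pics/c1.png',c1)
c2=cv2.resize(t['image'][120:210,370:480],None,fx=4,fy=4,interpolation=cv2.INTER_CUBIC)[:,:,::-1] #440x360
c3=cv2.resize(s['image'][80:210,110:215],None,fx=3,fy=3,interpolation=cv2.INTER_CUBIC)[:,:,::-1] #315x390
o=np.zeros((390,760,3),np.uint8);o[:360,:440]=c2;o[:390,445:760]=c3;cv2.imwrite('pics/c2.png',o)
for n,im,box in(('t',t,(140,245,215,335)),('s',s,(200,300,210,320))):
    i=im['image'];h=cv2.cvtColor(i,cv2.COLOR_RGB2HSV);y0,y1,x0,x1=box
    m=((h[...,0]>12)&(h[...,0]<32)&(h[...,1]>70)&(h[...,2]>130)).astype(np.uint8)
    mm=np.zeros_like(m);mm[y0:y1,x0:x1]=m[y0:y1,x0:x1]
    k,l,st,ce=cv2.connectedComponentsWithStats(mm)
    for j in range(1,k):
        if st[j,4]>8: print(n,ce[j],st[j]);
```

```text
t [255.21875    156.01041667] [251 149  10  15  96]
t [266.15       195.41666667] [260 192  14   8  60]
s [279.61971831 224.56338028] [273 219  15  12  71]
s [247.74100719 277.92805755] [240 270  17  17 139]
```

View pics/c1.png

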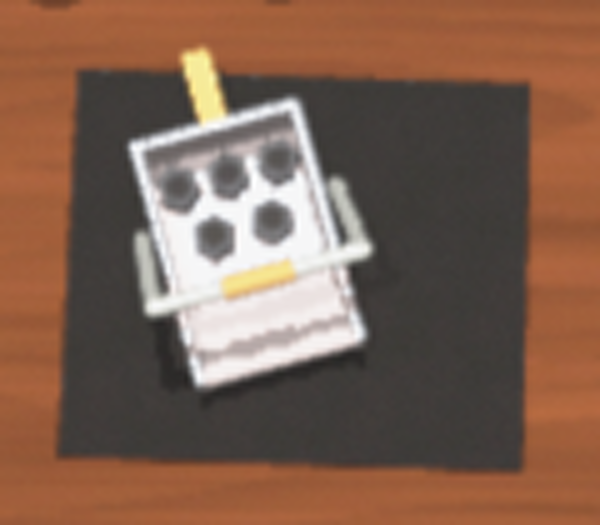

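View pics/c2.png

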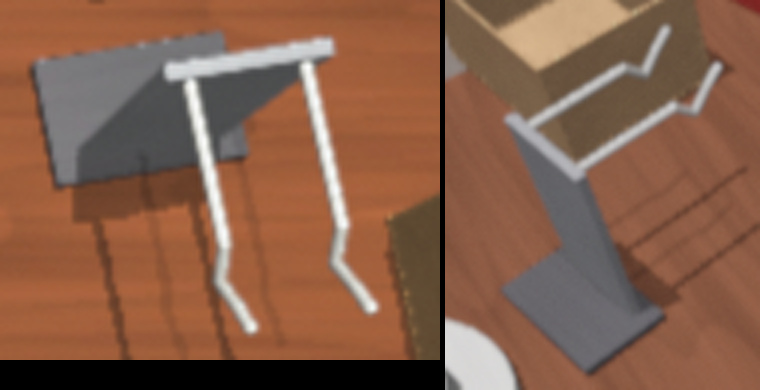

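Run:
```python
from h import *
t=load('t0');s=load('s0')
def tri(ua,ub):
    o1,d1=ray(t,*ua);o2,d2=ray(s,*ub);A=np.c_[d1,-d2];k=np.linalg.lstsq(A,o2-o1,rcond=None)[0]
    p,q=o1+k[0]*d1,o2+k[1]*d2;return (p+q)/2,np.linalg.norm(p-q)
P=lambda *a:print(*[np.round(x,4) if not isinstance(x,str) else x for x in a])
P('handle tri',*tri((255.2,156),(247.7,277.9)),'z.05',onz(t,255.2,156,.05),onz(s,247.7,277.9,.05))
P('sleeve tri',*tri((266.15,195.4),(279.6,224.6)),'z.13',onz(t,266.15,195.4,.13),onz(s,279.6,224.6,.13))
# basket rim corners (rear, z .059): crop
f=lambda x,y:(x/5+215,y/5+140)
for n,q,z in(('rearL',(133,145),.059),('rearR',(297,100),.059),('lipL',(205,385),.045),('lipR',(362,343),.045),('hEnd',(195,52),.05),('barL',(152,307),.13),('barR',(368,250),.13)): P(n,onz(t,*f(*q),z))
for n,q in(('matTL',(78,72)),('matTR',(528,85)),('matBL',(60,457)),('matBR',(523,468))):P(n,onz(t,*f(*q),.004))
g=lambda x,y:(x/4+370,y/4+120);gs=lambda x,y:((x-445)/3+110,y/3+80)
for n,q,w,z in(('Ldip0',(225,245),(675,105),.206),('LV',(220,278),(692,110),.186),('Ltip',(252,328),(718,68),.218),('Rdip0',(343,222),(625,68),.206),('RV',(335,262),(645,73),.186),('Rtip',(375,310),(668,30),.218),('Lroot',(190,82),(580,168),.206),('Rroot',(307,65),(530,122),.206)):
    P(n,onz(t,*g(*q),z),*tri(g(*q),gs(*w)))
k=1.4286
for q in((155,237),(255,216),(282,323),(174,344)):P('bin',onz(t,q[0]/k,q[1]/k,.09))
```

```text
handle tri [0.6667 0.069  0.0499] 0.0006 z.05 [0.6669 0.0688 0.05  ] [0.6665 0.0693 0.05  ]
sleeve tri [0.5363 0.0308 0.1328] 0.0016 z.13 [0.5362 0.0315 0.13  ] [0.5359 0.0289 0.13  ]
rearL [0.6253 0.1072 0.059 ]
rearR [0.6529 0.0118 0.059 ]
lipL [0.4863 0.064  0.045 ]
lipR [ 0.5116 -0.0271  0.045 ]
hEnd [0.6839 0.0726 0.05  ]
barL [0.5194 0.0874 0.13  ]
barR [ 0.5514 -0.0292  0.13  ]
matTL [0.6837 0.1479 0.004 ]
matTR [ 0.6776 -0.1289  0.004 ]
matBL [0.4468 0.1531 0.004 ]
matBR [ 0.442  -0.1245  0.004 ]
Ldip0 [ 0.5627 -0.3758  0.206 ] [ 0.5621 -0.3753  0.2056] 0.0018
LV [ 0.5452 -0.3792  0.186 ] [ 0.5452 -0.3791  0.1864] 0.0001
Ltip [ 0.5081 -0.386   0.218 ] [ 0.508  -0.3873  0.2129] 0.0021
Rdip0 [ 0.5781 -0.4513  0.206 ] [ 0.5767 -0.4504  0.2043] 0.0044
RV [ 0.5562 -0.4538  0.186 ] [ 0.5564 -0.4548  0.1833] 0.0008
Rtip [ 0.5199 -0.463   0.218 ] [ 0.5199 -0.4652  0.2109] 0.003
Lroot [ 0.6688 -0.3576  0.206 ] [ 0.6685 -0.3576  0.2038] 0.0023
Rroot [ 0.6806 -0.4332  0.206 ] [ 0.68   -0.4325  0.2073] 0.0006
bin [0.6243 0.4808 0.09  ]
bin [0.6686 0.2845 0.09  ]
bin [0.455  0.2234 0.09  ]
bin [0.4129 0.4307 0.09  ]
```

The crop shows the silver basket holding five nuts, with its handle at crop pixel (205,85) and its bail sleeve at (258,280), so this is the one to use and not the orange one. The second picture shows the hook's V dips at crop pixels (220,278) and (335,262). Triangulated heights agree with the given sizes.

```bash
cat >> h.py <<'E'
def go(p=None,yaw=None):
    """needed turn (deg) to bring tool y to yaw (mod 180 both), then shift in tool axes (cm) after the turn"""
    o=robot.get_obs(); M=R.from_euler('xyz',o['ee_rot']).as_matrix()
    y0=np.degrees(np.arctan2(M[1,1],M[0,1]))
    print('t',round(o['time'],2),'tcp',o['tool_pos'].round(4),'ytool',round(y0,1),'xtool',M[:,0].round(3),'j',np.degrees(o['joint_positions']).round(0),'F',o['wrist_force'].round(1),'T',o['wrist_torque'].round(2),'w',round(o['width'],4))
    if p is None: return
    for k in (0,180):
        d=0 if yaw is None else (yaw+k-y0+180)%360-180; M2=M@R.from_euler('x',-d,degrees=True).as_matrix()
        print('turn',round(-d,1),'shift cm',((M2.T@(np.array(p)-o['tool_pos']))*100).round(2))
        if yaw is None: break
E
python3 - <<'E'
from h import *
go([.6664,.0684,.13],-163.8+90)
E
```

```text
t 0.1 tcp [ 0.1878 -0.5164  0.2044] ytool -70.0 xtool [-0.     0.002 -1.   ] j [-76.   5.  79.  -0.  96.  -6.] F [ 0.8 -1.   0.3] T [ 0.05 -0.01  0.04] w 0.0942
turn 3.8 shift cm [  7.53 -42.79 -62.27]
turn -176.2 shift cm [ 7.53 42.79 62.27]
```

Call:
carry_out --pt "0 0 -2.1 -3.1 3.8" --pt "0 0 -2.1 -3.1 0" --pt "0 0 -2.1 -3.1 0" --pt "0 0 -2.1 -3.1 0" --pt "0 0 -2.1 -3.1 0" --pt "0 0 -2.1 -3.1 0" --pt "0 0 -2.1 -3.1 0" --pt "0 0 -2.1 -3.1 0" --pt "0 0 -2.1 -3.1 0" --pt "0 0 -2.1 -3.1 0" --pt "0 0 -2.1 -3.1 0" --pt "0 0 -2.1 -3.1 0" --pt "0 0 -2.1 -3.1 0" --pt "0 0 -2.1 -3.1 0" --pt "0 0 -2.1 -3.1 0" --pt "0 0 -2.1 -3.1 0" --pt "0 0 -2.1 -3.1 0" --pt "0 0 -2.1 -3.1 0" --pt "0 0 -2.1 -3.1 0" --pt "0 0 0 0 0"

```text
time: 2.1
tool_pos: [0.6417, 0.0357, 0.2031]
ee_rot: [-0.874, 1.568, 2.555]
wrist_force: [0.8, 0.1, 0.5]
width: 0.0938
```

Run:
```python
from h import *
go([.6664,.0684,.021],-163.8+90)
```

```text
t 2.1 tcp [0.6417 0.0357 0.2031] ytool -73.5 xtool [-0.002  0.002 -1.   ] j [-2. 17. 65.  0. 98. 72.] F [0.8 0.1 0.5] T [-0.04  0.04 -0.02] w 0.0938
turn 0.3 shift cm [18.21 -2.41 -3.32]
turn -179.7 shift cm [18.21  2.41  3.32]
```

Call:
carry_out --pt "0 0 -1.2 -1.6 0.3" --pt "0 0 -1.2 -1.7 0" --pt "0 3 0 0 0" --pt "0 3 0 0 0" --pt "0 3 0 0 0" --pt "0 3 0 0 0" --pt "0 2.5 0 0 0" --pt "0 2 0 0 0" --pt "0 1.7 0 0 0" --pt "0 0 0 0 0" --pt "0 0 0 0 0"

```text
time: 3.2
tool_pos: [0.665, 0.0635, 0.0233]
ee_rot: [0.059, 1.57, -2.806]
wrist_force: [-1.1, -0.3, 1.8]
width: 0.0939
```

Run:
```python
from h import *
go([.6664,.0684,.021],-163.8+90)
s=snap('top','t1');cv2.imwrite('pics/c3.png',np.hstack([cv2.resize(s['image'][130:250,205:335],None,fx=3,fy=3)[:,:,::-1],cv2.resize(snap('wrist','w1')['image'],(400,360))[:,:,::-1]]))
```

```text
t 3.2 tcp [0.665  0.0635 0.0233] ytool -74.1 xtool [-0.001 -0.    -1.   ] j [ 1. 25. 75. -0. 80. 75.] F [-1.1 -0.3  1.8] T [ 0.02 -0.03  0.01] w 0.0939
turn -0.3 shift cm [ 0.23 -0.44 -0.27]
turn 179.7 shift cm [0.23 0.44 0.27]
```

View pics/c3.png

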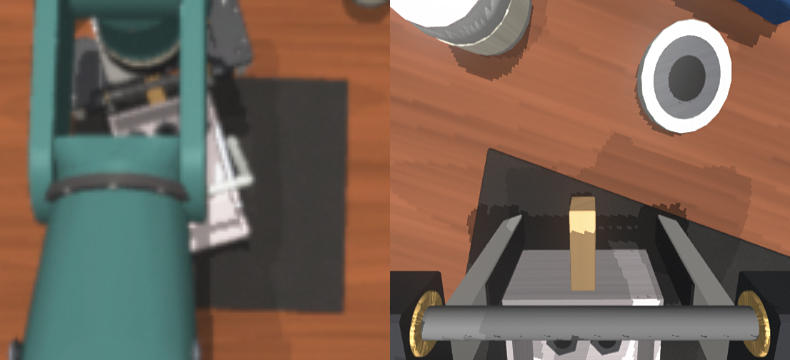

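The wrist view shows the handle between the fingers, a few mm off centre. I'll correct that, close, and lift slightly as a test.

Call:
carry_out --pt "0 0.2 -0.4 -0.2 0" --pt "0.5 0 0 0 0" --pt "1 0 0 0 0" --pt "1 0 0 0 0" --pt "1 0 0 0 0" --pt "1 0 0 0 0" --pt "1 0 0 0 0" --pt "1 0 0 0 0" --pt "1 -0.3 0 0 0" --pt "1 -0.4 0 0 0" --pt "1 -0.4 0 0 0" --pt "1 -0.4 0 0 0" --pt "1 0 0 0 0" --pt "1 0 0 0 0" --pt "1 0 0 0 0"

```text
time: 4.8
tool_pos: [0.6665, 0.0686, 0.0363]
ee_rot: [2.872, 1.571, 0.008]
wrist_force: [1.3, -0.2, -3.2]
width: 0.0156
```

Run:
```python
from h import *
go()
a=snap('scene','s2')
cv2.imwrite('pics/c4.png',np.hstack([cv2.resize(a['image'][190:310,190:330],None,fx=3,fy=3)[:,:,::-1],cv2.resize(snap('wrist','w2')['image'],(380,360))[:,:,::-1]]))
```

```text
t 4.8 tcp [0.6665 0.0686 0.0363] ytool -74.1 xtool [ 0.  0. -1.] j [ 1. 25. 74. -0. 81. 75.] F [ 1.3 -0.2 -3.2] T [ 0.05 -0.28  0.  ] w 0.0156
```

View pics/c4.png

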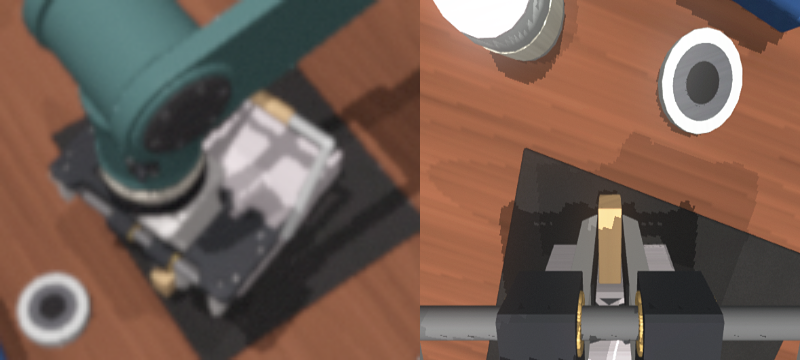

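Call:
carry_out --pt "1 -0.5 0 0 0" --pt "1 -0.5 0 0 0" --pt "1 -0.5 0 0 0" --pt "1 -0.5 0 0 0" --pt "1 0 0 0 0" --pt "1 0 0 0 0" --pt "1 0 0 0 0"

```text
time: 5.6
tool_pos: [0.6673, 0.0687, 0.0574]
ee_rot: [2.943, 1.568, 0.079]
wrist_force: [1.9, 0.9, -1.9]
width: 0.0158
```

Run:
```python
from h import *
go()
a=load('s2');b=snap('scene','s3');w=snap('wrist','w3');w2=load('w2')
cv2.imwrite('pics/c5.png',np.hstack([cv2.resize(b['image'][190:310,190:330],None,fx=3,fy=3)[:,:,::-1],cv2.resize(w['image'],(380,360))[:,:,::-1]]))
```

```text
t 5.6 tcp [0.6673 0.0687 0.0574] ytool -74.1 xtool [ 0.003  0.    -1.   ] j [ 1. 24. 72.  0. 84. 75.] F [ 1.9  0.9 -1.9] T [ 0.17 -0.45 -0.01] w 0.0158
```

View pics/c5.png

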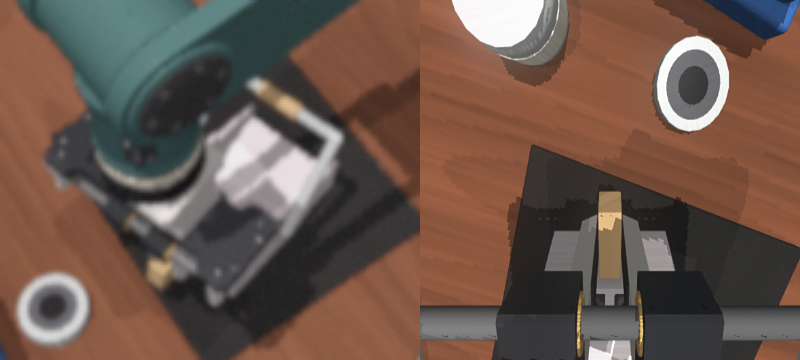

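Run:
```python
from h import *
u=np.array([-.960,-.279,0]);z=np.array([0,0,1.])
for n in('s0','s2','s3'):
    i=load(n);h=cv2.cvtColor(i['image'],cv2.COLOR_RGB2HSV)
    m=((h[...,0]>12)&(h[...,0]<32)&(h[...,1]>70)&(h[...,2]>110)).astype(np.uint8);mm=m*0;mm[200:245,255:310]=m[200:245,255:310]
    k,l,st,ce=cv2.connectedComponentsWithStats(mm);print(n,[(ce[j].round(1),st[j,4]) for j in range(1,k) if st[j,4]>8])
s=load('s3');G=np.array([.6673,.0687,.0764])
for a in range(0,30,3):
    t=np.radians(a);d=np.array([.1356,.090]);x=d[0]*np.cos(t)+d[1]*np.sin(t);zz=-d[0]*np.sin(t)+d[1]*np.cos(t)
    lip=.0764+(-.172*np.sin(t)+0*np.cos(t));print(a,proj(s,G+u*x+z*zz).round(1),'lip z',round(lip,3))
```

```text
s0 [(array([279.7, 224.4]), np.int32(75))]
s2 [(array([280.8, 224.9]), np.int32(69))]
s3 [(array([283.1, 223.1]), np.int32(82))]
0 [279.6 217.9] lip z 0.076
3 [280.7 218.2] lip z 0.067
6 [281.8 218.6] lip z 0.058
9 [282.7 219.1] lip z 0.049
12 [283.5 219.8] lip z 0.041
15 [284.2 220.7] lip z 0.032
18 [284.7 221.6] lip z 0.023
21 [285.2 222.7] lip z 0.015
24 [285.6 223.9] lip z 0.006
27 [285.8 225.2] lip z -0.002
```

The basket slips in the pads and tilts as it is lifted (about 15° now). I'll raise it a bit further, staying inside the range where the lip-on-mat geometry limits tilt to about 35°, and see where friction holds it.

Call:
carry_out --pt "1 -0.4 0 0 0" --pt "1 -0.4 0 0 0" --pt "1 -0.4 0 0 0" --pt "1 -0.4 0 0 0" --pt "1 -0.4 0 0 0" --pt "1 -0.4 0 0 0" --pt "1 0 0 0 0" --pt "1 0 0 0 0" --pt "1 0 0 0 0"

```text
time: 6.6
tool_pos: [0.6669, 0.0686, 0.0809]
ee_rot: [2.89, 1.569, 0.026]
wrist_force: [0.9, -0.3, -3.3]
width: 0.0159
```

```bash
cat >> h.py <<'E'
def tilt(n,u=(-.960,-.279,0),show=True):
    from scipy.optimize import minimize_scalar
    s=snap('scene',n);o=robot.get_obs();G=np.array(o['tool_pos'])+[0,0,.019];u=np.array(u)
    h=cv2.cvtColor(s['image'],cv2.COLOR_RGB2HSV)
    m=((h[...,0]>12)&(h[...,0]<32)&(h[...,1]>70)&(h[...,2]>110)).astype(np.uint8)
    f=lambda a:proj(s,G+u*(.1356*np.cos(a)+.09*np.sin(a))+np.array([0,0,-.1356*np.sin(a)+.09*np.cos(a)]))
    mids=[f(np.radians(a)) for a in range(0,100,10)];x0,y0=np.min(mids,0).astype(int)-15;x1,y1=np.max(mids,0).astype(int)+15
    mm=m*0;mm[y0:y1,x0:x1]=m[y0:y1,x0:x1];k,l,st,ce=cv2.connectedComponentsWithStats(mm)
    for j in range(1,k):
        if st[j,4]>15:
            c=ce[j];r=minimize_scalar(lambda a:np.linalg.norm(f(a)-c),bounds=(-.2,1.7),method='bounded');print('sleeve',c.round(1),st[j,4],'tilt',np.degrees(r.x).round(1),'res px',round(r.fun,1))
E
python3 - <<'E'
from h import *
go(); tilt('s4')
E
```

```text
t 6.6 tcp [0.6669 0.0686 0.0809] ytool -74.1 xtool [ 0.001  0.    -1.   ] j [ 1. 23. 71.  0. 86. 75.] F [ 0.9 -0.3 -3.3] T [ 0.1  -0.37  0.05] w 0.0159
sleeve [284.4 221.3] 85 tilt 28.2 res px 1.6
```

Call:
carry_out --pt "1 -0.4 0 0 0" --pt "1 -0.4 0 0 0" --pt "1 -0.4 0 0 0" --pt "1 0 0 0 0" --pt "1 0 0 0 0" --pt "1 0 0 0 0" --pt "1 0 0 0 0"

```text
time: 7.35
tool_pos: [0.6667, 0.0686, 0.0928]
ee_rot: [2.798, 1.57, -0.067]
wrist_force: [1.9, 0.3, -4.2]
width: 0.0156
```

Run:
```python
from h import *
go(); tilt('s5'); b=load('s5');w=snap('wrist','w5')
cv2.imwrite('pics/c6.png',np.hstack([cv2.resize(b['image'][190:290,210:330],None,fx=4,fy=4,interpolation=cv2.INTER_CUBIC)[:360,:,::-1],cv2.resize(w['image'],(320,360))[:,:,::-1]]))
```

```text
t 7.35 tcp [0.6667 0.0686 0.0928] ytool -74.1 xtool [ 0.001 -0.    -1.   ] j [ 1. 23. 70. -0. 87. 75.] F [ 1.9  0.3 -4.2] T [ 0.1  -0.35 -0.05] w 0.0156
sleeve [285.  220.9] 82 tilt 32.4 res px 1.3
```

View pics/c6.png

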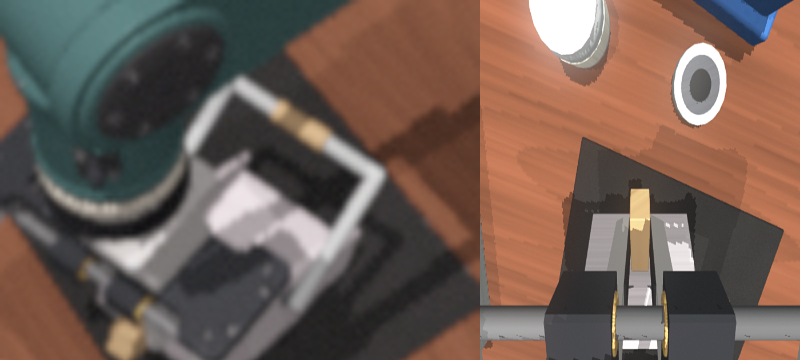

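Call:
carry_out --pt "1 -0.4 0 0 0" --pt "1 -0.4 0 0 0" --pt "1 -0.4 0 0 0" --pt "1 0 0 0 0" --pt "1 0 0 0 0" --pt "1 0 0 0 0" --pt "1 0 0 0 0"

```text
time: 8.15
tool_pos: [0.6665, 0.0686, 0.1046]
ee_rot: [2.682, 1.57, -0.182]
wrist_force: [-0.1, -0.2, -3.7]
width: 0.0156
```

Run:
```python
from h import *
go(); tilt('s6')
```

```text
t 8.15 tcp [0.6665 0.0686 0.1046] ytool -74.1 xtool [ 0. -0. -1.] j [ 1. 22. 69. -0. 89. 75.] F [-0.1 -0.2 -3.7] T [ 0.07 -0.32 -0.02] w 0.0156
sleeve [285.1 220.9] 83 tilt 36.8 res px 1.1
```

Not clearly airborne: the measured tilt keeps growing with height, so carrying it like this could spill. I'll use a safer plan:
1. Set it back down flat.
2. Regrip close to the rear wall so the fingertips stop it tilting, and carry it level.
3. Stand it inside the bin, regrip at the handle end and tip it there.

Call:
carry_out --pt "1 0.5 0 -0.15 0" --pt "1 0.5 0 -0.15 0" --pt "1 0.5 0 -0.15 0" --pt "1 0.5 0 -0.15 0" --pt "1 0.5 0 -0.15 0" --pt "1 0.5 0 -0.15 0" --pt "1 0.5 0 -0.15 0" --pt "1 0.5 0 -0.15 0" --pt "1 0.5 0 -0.15 0" --pt "1 0.5 0 -0.15 0" --pt "1 0.5 0 -0.15 0" --pt "1 0.5 0 -0.15 0" --pt "1 0.5 0 -0.15 0" --pt "1 0.5 0 -0.15 0" --pt "1 0.5 0 -0.15 0" --pt "1 0.5 0 -0.15 0" --pt "1 0.4 0 0 0" --pt "1 0 0 0 0" --pt "1 0 0 0 0"

```text
time: 10.1
tool_pos: [0.6939, 0.0762, 0.0276]
ee_rot: [3.015, 1.558, 0.151]
wrist_force: [3.4, 2.3, 18.0]
width: 0.0156
```

Run:
```python
from h import *
go(); tilt('s7')
```

```text
t 10.1 tcp [0.6939 0.0762 0.0276] ytool -74.1 xtool [ 0.013  0.002 -1.   ] j [ 2. 28. 70.  0. 81. 76.] F [ 3.4  2.3 18. ] T [ 0.54 -0.48  0.05] w 0.0156
sleeve [267.6 237.4] 43 tilt -11.5 res px 4.9
```

Call:
carry_out --pt "1 -0.5 0 0 0" --pt "0.6 0 0 0 0" --pt "0.5 0 0 0 0" --pt "0.5 0 0 0 0"

```text
time: 10.55
tool_pos: [0.687, 0.0747, 0.0226]
ee_rot: [-0.159, 1.564, -3.024]
wrist_force: [-0.8, 0.4, -0.2]
width: 0.0367
```

Run:
```python
from h import *
go(); s=snap('scene','s8');w=snap('wrist','w8');t=snap('top','t8')
cv2.imwrite('pics/c7.png',np.hstack([cv2.resize(s['image'][190:310,190:310],(360,360),interpolation=cv2.INTER_CUBIC)[:,:,::-1],cv2.resize(w['image'],(430,360))[:,:,::-1]]))
```

```text
t 10.55 tcp [0.687  0.0747 0.0226] ytool -74.1 xtool [-0.006 -0.001 -1.   ] j [ 2. 28. 70. -0. 82. 76.] F [-0.8  0.4 -0.2] T [ 0.01 -0.02 -0.  ] w 0.0367
```

View pics/c7.png

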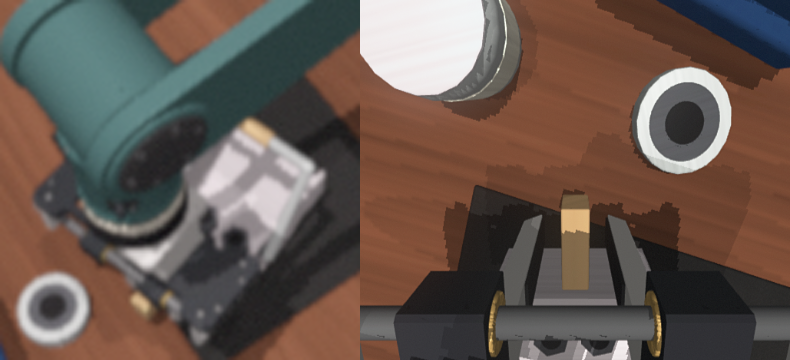

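Run:
```python
from h import *
w=load('w8');u=np.array([-.960,-.279,0])
T=robot.get_obs()['tool_pos']
for n,p,z in (('end',(575,205),.052),('wallL',(542,250),.059),('wallR',(612,250),.059),('hL',(562,290),.052),('hR',(588,290),.052)):
    q=onz(w,(p[0]-360)/430*560,p[1]/360*420,z);d=q-T;print(n,q.round(4),'along u',(d@u*1000).round(1),'y',(d@[.279,-.96,0]*1000).round(1))
w=load('w1')
q=onz(w,(583-390)/400*560,210/360*420,.052);print(q.round(4))
```

```text
end [0.7133 0.0829 0.052 ] along u -26.3 y -0.7
wallL [0.6885 0.0944 0.059 ] along u -5.7 y -18.7
wallR [0.6989 0.0579 0.059 ] along u -5.5 y 19.3
hL [0.6652 0.0771 0.052 ] along u 21.5 y -8.6
hR [0.6694 0.0623 0.052 ] along u 21.5 y 6.8
[0.6873 0.0749 0.052 ]
```

The basket is flat again with the nuts inside, and the tool is about 91 mm behind its origin. I'll move 10 mm towards the wall, go a bit deeper, grip, and lift as a test.

Call:
carry_out --pt "0.5 0 0 0.5 0" --pt "0.5 0.4 0 0.5 0" --pt "0.5 0.4 0 0 0" --pt "1 0 0 0 0" --pt "1 0 0 0 0" --pt "1 0 0 0 0" --pt "1 0 0 0 0" --pt "1 -0.5 0 0 0" --pt "1 -0.5 0 0 0" --pt "1 -0.5 0 0 0" --pt "1 -0.5 0 0 0" --pt "1 -0.5 0 0 0" --pt "1 -0.5 0 0 0" --pt "1 0 0 0 0" --pt "1 0 0 0 0"

```text
time: 12.2
tool_pos: [0.68, 0.0724, 0.0477]
ee_rot: [2.771, 1.57, -0.094]
wrist_force: [-0.3, -0.0, -5.6]
width: 0.0159
```

Run:
```python
from h import *
go(); s=snap('scene','s9');w=snap('wrist','w9')
cv2.imwrite('pics/c8.png',np.hstack([cv2.resize(s['image'][190:310,190:310],(360,360),interpolation=cv2.INTER_CUBIC)[:,:,::-1],cv2.resize(w['image'],(430,360))[:,:,::-1]]))
u=np.array([-.960,-.279,0]);T=robot.get_obs()['tool_pos'];h=cv2.cvtColor(s['image'],cv2.COLOR_RGB2HSV)
m=((h[...,0]>12)&(h[...,0]<32)&(h[...,1]>70)&(h[...,2]>110)).astype(np.uint8);mm=m*0;mm[200:255,240:310]=m[200:255,240:310]
k,l,st,ce=cv2.connectedComponentsWithStats(mm);print([(ce[j].round(1),st[j,4]) for j in range(1,k) if st[j,4]>8])
B=T+u*.081; B[2]=T[2]-.010
for a in range(0,40,5):
    t=np.radians(a);x,z=.1196,.090-.007
    print(a,proj(s,T+[0,0,.026]+u*(x*np.cos(t)+z*np.sin(t))+np.array([0,0,-x*np.sin(t)+z*np.cos(t)])).round(1))
```

```text
t 12.2 tcp [0.68   0.0724 0.0477] ytool -74.1 xtool [ 0. -0. -1.] j [ 1. 26. 71. -0. 83. 75.] F [-0.3 -0.  -5.6] T [ 0.08 -0.32 -0.02] w 0.0159
[(array([275.7, 227.5]), np.int32(89))]
0 [272.4 228.2]
5 [274.2 228.4]
10 [275.7 229.1]
15 [277. 230.]
20 [277.9 231.3]
25 [278.6 233. ]
30 [279.  234.9]
35 [279.2 237.1]
```

View pics/c8.png

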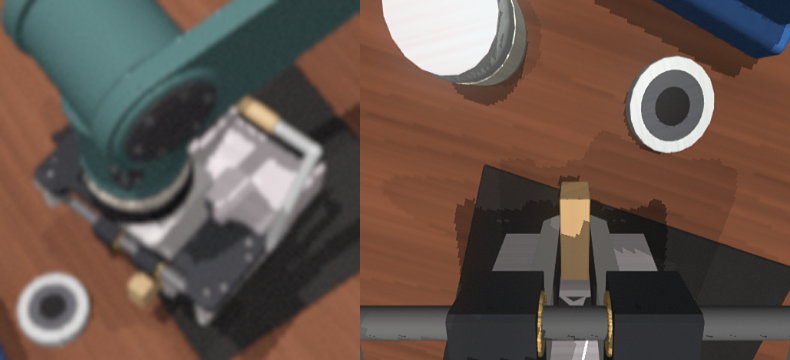

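Airborne and nearly level: the force is about the full weight and the tilt about 7°. Next I'll raise it and carry it to the bin. I have viewed 10 pictures so far.

Call:
carry_out --pt "1 -0.5 0 0 0" --pt "1 -0.9 0 0 0" --pt "1 -1 0 0 0" --pt "1 -1 0 0 0" --pt "1 -1 0 0 0" --pt "1 -1 0 0 0" --pt "1 -1 0 0 0" --pt "1 -1 0 0 0" --pt "1 -1 0 0 0" --pt "1 -1 0 0 0" --pt "1 -1 0 0 0" --pt "1 -1 0 0 0" --pt "1 -0.6 0 0 1.4"

```text
time: 13.6
tool_pos: [0.6803, 0.0724, 0.169]
ee_rot: [2.842, 1.569, -0.048]
wrist_force: [0.5, 0.2, -5.3]
width: 0.0159
```

Run:
```python
from h import *
go([.5986,.3701,.17],-75.5)
```

```text
t 13.6 tcp [0.6803 0.0724 0.169 ] ytool -75.6 xtool [ 0.002 -0.    -1.   ] j [ 1. 23. 61. -0. 96. 77.] F [ 0.5  0.2 -5.3] T [ 0.1  -0.34  0.02] w 0.0159
turn -0.1 shift cm [ -0.11 -30.87   0.45]
turn 179.9 shift cm [-0.11 30.87 -0.45]
```

Call:
carry_out --pt "1 0 -0.6 0 0" --pt "1 0 -1.2 0 0" --pt "1 0 -1.8 0 0" --pt "1 0 -2 0 0" --pt "1 0 -2 0 0" --pt "1 0 -2 0.1 0" --pt "1 0 -2 0.1 0" --pt "1 0 -2 0.1 0" --pt "1 0 -2 0.1 0" --pt "1 0 -2 0 0" --pt "1 0 -2 0 0" --pt "1 0 -2 0 0" --pt "1 0 -2 0 0" --pt "1 0 -2 0 0" --pt "1 0 -2 0 0" --pt "1 0 -1.6 0 0" --pt "1 0 -1.1 0 0" --pt "1 0 -0.6 0 0" --pt "1 0 0 0 0" --pt "1 0 0 0 0"

```text
time: 15.6
tool_pos: [0.599, 0.3699, 0.1674]
ee_rot: [1.527, 1.57, -1.362]
wrist_force: [0.4, -0.6, -5.6]
width: 0.0161
```

Run:
```python
from h import *
go([.5986,.3701,.17],-75.5); u=np.array([-.968,-.25,0])
for n in('scene','top'):
    s=snap(n,n[0]+'10');h=cv2.cvtColor(s['image'],cv2.COLOR_RGB2HSV)
    m=((h[...,0]>12)&(h[...,0]<32)&(h[...,1]>70)&(h[...,2]>110)).astype(np.uint8)
    T=robot.get_obs()['tool_pos'];p=proj(s,T+[0,0,.026+.083]+.1196*u);mm=m*0;a,b=p.astype(int);mm[b-35:b+35,a-35:a+35]=m[b-35:b+35,a-35:a+35]
    k,l,st,ce=cv2.connectedComponentsWithStats(mm);print(n,p.round(1),[(ce[j].round(1),st[j,4]) for j in range(1,k) if st[j,4]>8])
c=np.hstack([load('s10')['image'][220:420,240:440],load('t10')['image'][110:310,60:260]])
cv2.imwrite('pics/c9.png',cv2.resize(c,None,fx=2,fy=2,interpolation=cv2.INTER_CUBIC)[:,:,::-1])
```

```text
t 15.6 tcp [0.599  0.3699 0.1674] ytool -75.6 xtool [ 0.    -0.001 -1.   ] j [ 27.  26.  58.  -0.  97. 103.] F [ 0.4 -0.6 -5.6] T [ 0.04 -0.35  0.01] w 0.0161
turn -0.1 shift cm [-0.26 -0.03  0.03]
turn 179.9 shift cm [-0.26  0.03 -0.03]
scene [399.  285.9] [(array([429.8, 254.7]), np.int32(60))]
top [130.  206.8] [(array([139.2, 212.1]), np.int32(25))]
```

Call:
carry_out --pt "1 0.6 0 0 0" --pt "1 1 0 0 0" --pt "1 1 0 0 0" --pt "1 1 0 0 0" --pt "1 1 0 0 0" --pt "1 1 0 0 0" --pt "1 1 0 0 0" --pt "1 1 0 0 0" --pt "1 1 0 0 0" --pt "1 1 0 0 0" --pt "1 1 0 0 0" --pt "1 1 0 0 0" --pt "1 0.8 0 0 0" --pt "1 0.5 0 0 0" --pt "1 0.4 0 0 0" --pt "1 0 0 0 0"

```text
time: 17.3
tool_pos: [0.5987, 0.3706, 0.0345]
ee_rot: [0.404, 1.571, -2.485]
wrist_force: [-1.0, -0.3, -4.4]
width: 0.016
```

Run:
```python
from h import *
go([.5986,.3701,.0147],-75.5)
```

```text
t 17.3 tcp [0.5987 0.3706 0.0345] ytool -75.5 xtool [-0. -0. -1.] j [ 27.  29.  68.  -0.  83. 103.] F [-1.  -0.3 -4.4] T [ 0.11 -0.37 -0.01] w 0.016
turn -0.0 shift cm [1.98 0.04 0.02]
turn 180.0 shift cm [ 1.98 -0.04 -0.02]
```

Call:
carry_out --pt "1 0.5 0 0 0" --pt "1 0.5 0 0 0" --pt "1 0.5 0 0 0" --pt "1 0.3 0 0 0" --pt "1 0 0 0 0" --pt "0.7 0 0 0 0" --pt "0.6 -0.3 0 0 0" --pt "0.6 -0.5 0 -0.5 0" --pt "0.6 0 0 -0.6 0" --pt "0.6 0 0 -0.4 0" --pt "0.6 0 0 0 0"

```text
time: 18.4
tool_pos: [0.6135, 0.3743, 0.024]
ee_rot: [0.243, 1.57, -2.646]
wrist_force: [-0.7, 0.6, -0.8]
width: 0.0378
```

Run:
```python
from h import *
go([.5986,.3701,.0147],-75.5)
w=snap('wrist','w11'); h=cv2.cvtColor(w['image'],cv2.COLOR_RGB2HSV)
m=((h[...,0]>12)&(h[...,0]<32)&(h[...,1]>70)&(h[...,2]>90)).astype(np.uint8);mm=m*0;mm[180:380,200:380]=m[180:380,200:380]
k,l,st,ce=cv2.connectedComponentsWithStats(mm);print([(ce[j].round(1),st[j]) for j in range(1,k) if st[j,4]>30])
cv2.imwrite('pics/c10.png',w['image'][:,:,::-1])
u=np.array([-.968,-.25,0]);T=robot.get_obs()['tool_pos']
for v in(225,232,239,246):print(v,((onz(w,281,v,.052)-T)@u*1000).round(1))
```

```text
t 18.4 tcp [0.6135 0.3743 0.024 ] ytool -75.5 xtool [-0.001 -0.    -1.   ] j [ 27.  31.  66.  -0.  83. 102.] F [-0.7  0.6 -0.8] T [-0.01 -0.02 -0.04] w 0.0378
turn -0.0 shift cm [0.93 0.03 1.55]
turn 180.0 shift cm [ 0.93 -0.03 -1.55]
[(array([278.8, 297.2]), array([ 261,  252,   37,   92, 3255], dtype=int32)), (array([373.8, 354.1]), array([365, 340,  15,  39, 261], dtype=int32))]
225 -33.1
232 -30.0
239 -26.9
246 -23.8
```

Call:
carry_out --pt "1 0 0 0 0" --pt "1 0 0 0 0" --pt "1 0 0 0 0" --pt "1 0 0 0 0" --pt "1 -0.5 0 0 0" --pt "1 -1 0 0 0" --pt "1 -1 0 0 0" --pt "1 -1 0 0 0" --pt "1 -1 0 0 0" --pt "1 -1 0 0 0" --pt "1 -1 0 0 0" --pt "1 -1 0 0 0" --pt "1 -1 0 0 0" --pt "1 -1 0 0 0" --pt "1 -1 0 0 0" --pt "1 -1 0 0 0" --pt "1 -1 0 0 0" --pt "1 -1 0 0 0" --pt "1 -1 0 0 0" --pt "1 0 0 0 0"

```text
time: 20.45
tool_pos: [0.6141, 0.3748, 0.1722]
ee_rot: [-2.943, 1.567, 0.452]
wrist_force: [0.4, 0.6, -5.6]
width: 0.0156
```

Run:
```python
from h import *
go(); u=np.array([-.968,-.25,0])
S=snap('scene','s12');t=snap('top','t12')
T=robot.get_obs()['tool_pos'];G=T+[0,0,.019]
for s,n in((S,'s'),(t,'t')):
    h=cv2.cvtColor(s['image'],cv2.COLOR_RGB2HSV);m=((h[...,0]>12)&(h[...,0]<32)&(h[...,1]>70)&(h[...,2]>110)).astype(np.uint8)
    k,l,st,ce=cv2.connectedComponentsWithStats(m)
    P=[proj(s,G+u*(.1356*np.cos(a)+.09*np.sin(a))+np.array([0,0,-.1356*np.sin(a)+.09*np.cos(a)])).round(0).tolist() for a in np.radians(range(0,91,15))];print(n,P)
    print([(ce[j].round(0).tolist(),int(st[j,4])) for j in range(1,k) if 15<st[j,4]<400 and np.min(np.linalg.norm(np.array(P)-ce[j],axis=1))<30])
c=np.hstack([S['image'][220:420,240:440],t['image'][110:310,60:260]])
cv2.imwrite('pics/c11.png',cv2.resize(c,None,fx=2,fy=2,interpolation=cv2.INTER_CUBIC)[:,:,::-1])
```

```text
t 20.45 tcp [0.6141 0.3748 0.1722] ytool -75.5 xtool [ 0.004  0.002 -1.   ] j [ 27.  27.  54.  -0.  98. 102.] F [ 0.4  0.6 -5.6] T [ 0.14 -0.43 -0.02] w 0.0156
s [[400.0, 285.0], [400.0, 286.0], [396.0, 290.0], [391.0, 298.0], [383.0, 309.0], [375.0, 321.0], [365.0, 336.0]]
[([349.0, 361.0], 103)]
t [[129.0, 207.0], [137.0, 217.0], [144.0, 222.0], [149.0, 222.0], [153.0, 219.0], [156.0, 212.0], [157.0, 202.0]]
[([144.0, 217.0], 31)]
```

View pics/c11.png

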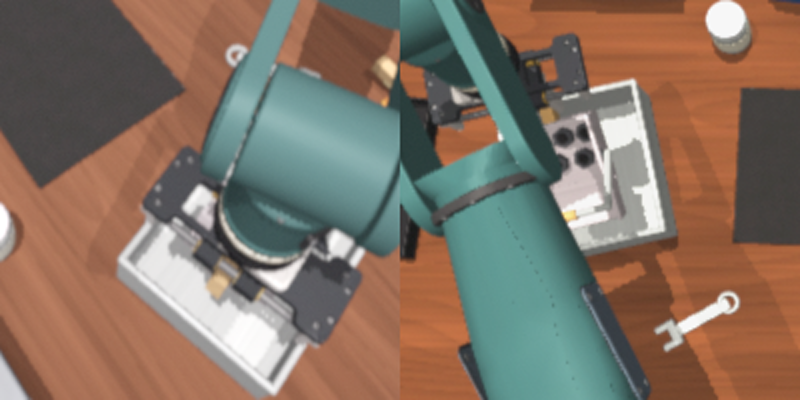

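Airborne and held by friction at about 25°, with the nuts still in: in the top half, nuts show at (565,137) and (583,158). The lip is inside the bin outline. I'll lower the lip below the rim, push it against the bin's front wall, and follow an arc so the basket tips further.

Call:
carry_out --pt "1 1 0 0 0" --pt "1 1.5 0 0 0" --pt "1 1.5 0 0.5 0" --pt "1 1.3 0 0.7 0" --pt "1 1 0 0.7 0" --pt "1 -0.4 0 0.3 0" --pt "1 -0.6 0 0.3 0" --pt "1 -0.8 0 0.4 0" --pt "1 -0.9 0 0.4 0" --pt "1 -0.8 0 0.5 0" --pt "1 -0.8 0 0.5 0" --pt "1 -0.8 0 0.5 0" --pt "1 0 0 0 0"

```text
time: 21.85
tool_pos: [0.5664, 0.3626, 0.1597]
ee_rot: [-2.843, 1.569, 0.552]
wrist_force: [-0.0, 0.0, -4.6]
width: 0.0158
```

Run:
```python
from h import *
go(); u=np.array([-.968,-.25,0])
t=snap('top','t13');S=snap('scene','s13')
T=robot.get_obs()['tool_pos'];G=T+[0,0,.019]
for s,n in((S,'s'),(t,'t')):
    h=cv2.cvtColor(s['image'],cv2.COLOR_RGB2HSV);m=((h[...,0]>12)&(h[...,0]<32)&(h[...,1]>70)&(h[...,2]>110)).astype(np.uint8)
    k,l,st,ce=cv2.connectedComponentsWithStats(m)
    P=[proj(s,G+u*(.1356*np.cos(a)+.09*np.sin(a))+np.array([0,0,-.1356*np.sin(a)+.09*np.cos(a)])).round(0).tolist() for a in np.radians(range(0,91,15))];print(n,P)
    print([(ce[j].round(0).tolist(),int(st[j,4])) for j in range(1,k) if 15<st[j,4]<400 and np.min(np.linalg.norm(np.array(P)-ce[j],axis=1))<30])
```

```text
t 21.85 tcp [0.5664 0.3626 0.1597] ytool -75.5 xtool [ 0.002  0.001 -1.   ] j [ 28.  21.  64.   0.  94. 103.] F [-0.   0.  -4.6] T [ 0.1  -0.23  0.04] w 0.0158
s [[411.0, 269.0], [410.0, 270.0], [406.0, 275.0], [401.0, 284.0], [393.0, 294.0], [384.0, 307.0], [375.0, 321.0]]
[([362.0, 341.0], 116)]
t [[135.0, 228.0], [143.0, 237.0], [149.0, 241.0], [155.0, 240.0], [158.0, 236.0], [161.0, 229.0], [161.0, 219.0]]
[([153.0, 238.0], 93)]
```

Call:
carry_out --pt "1 -0.7 0 0.7 0" --pt "1 -0.7 0 0.7 0" --pt "1 -0.7 0 0.8 0" --pt "1 -0.6 0 0.8 0" --pt "1 -0.6 0 0.8 0" --pt "1 -0.7 0 0.8 0" --pt "1 -0.6 0 0.9 0" --pt "1 -0.6 0 0.9 0" --pt "1 -0.6 0 1.0 0" --pt "1 -0.4 0 0.9 0" --pt "1 -0.4 0 1.0 0" --pt "1 -0.4 0 1.0 0" --pt "1 0 0 0 0"

```text
time: 23.25
tool_pos: [0.4659, 0.3365, 0.229]
ee_rot: [-2.788, 1.57, 0.607]
wrist_force: [1.4, 0.7, -4.9]
width: 0.0155
```

```bash
cat >> h.py <<'E'
def til2(tag,u):
    u=np.array(u);t=snap('top','t'+tag);S=snap('scene','s'+tag);G=robot.get_obs()['tool_pos']+[0,0,.019]
    for s,n in((S,'s'),(t,'t')):
        h=cv2.cvtColor(s['image'],cv2.COLOR_RGB2HSV);m=((h[...,0]>12)&(h[...,0]<32)&(h[...,1]>70)&(h[...,2]>110)).astype(np.uint8)
        k,l,st,ce=cv2.connectedComponentsWithStats(m)
        P=[proj(s,G+u*(.1356*np.cos(a)+.09*np.sin(a))+np.array([0,0,-.1356*np.sin(a)+.09*np.cos(a)])).round(0).tolist() for a in np.radians(range(0,91,15))];print(n,P)
        print([(ce[j].round(0).tolist(),int(st[j,4])) for j in range(1,k) if 15<st[j,4]<400 and np.min(np.linalg.norm(np.array(P)-ce[j],axis=1))<30])
E
python3 - <<'E'
from h import *
go(); til2('14',[-.968,-.25,0])
E
```

```text
t 23.25 tcp [0.4659 0.3365 0.229 ] ytool -75.5 xtool [ 0.001  0.001 -1.   ] j [ 30.   8.  73.   0.  99. 106.] F [ 1.4  0.7 -4.9] T [ 0.08 -0.31  0.01] w 0.0155
s [[447.0, 216.0], [445.0, 220.0], [439.0, 227.0], [432.0, 238.0], [424.0, 250.0], [414.0, 264.0], [404.0, 278.0]]
[([408.0, 272.0], 22), ([397.0, 290.0], 146)]
t [[133.0, 273.0], [141.0, 280.0], [148.0, 283.0], [154.0, 281.0], [158.0, 274.0], [160.0, 265.0], [161.0, 253.0]]
[([159.0, 255.0], 102), ([161.0, 300.0], 360)]
```

The tilt now reads about 85°. I'll back away from the wall so the nuts can fall.

Call:
carry_out --pt "1 0 0 -0.5 0" --pt "1 0 0 -1 0" --pt "1 0 0 -1 0" --pt "1 0 0 -1 0" --pt "1 0 0 -1 0" --pt "1 0 0 -1 0" --pt "1 0 0 -1 0" --pt "1 0 0 -0.5 0" --pt "1 0 0 0 0" --pt "1 0 0 0 0" --pt "1 0 0 0 0"

```text
time: 24.45
tool_pos: [0.5344, 0.3541, 0.2276]
ee_rot: [-0.033, 1.571, -2.922]
wrist_force: [-0.8, -0.3, -3.6]
width: 0.0155
```

Run:
```python
from h import *
go(); til2('15',[-.968,-.25,0])
t=load('t15');c=t['image'][150:270,90:210];h=cv2.cvtColor(c,cv2.COLOR_RGB2GRAY)
cv2.imwrite('pics/c12.png',cv2.resize(np.hstack([c,load('s15')['image'][260:380,300:420]]),None,fx=3,fy=3)[:,:,::-1])
```

```text
t 24.45 tcp [0.5344 0.3541 0.2276] ytool -75.5 xtool [-0. -0. -1.] j [ 28.  17.  62.   0. 101. 104.] F [-0.8 -0.3 -3.6] T [ 0.05  0.06 -0.02] w 0.0155
s [[430.0, 241.0], [428.0, 244.0], [424.0, 250.0], [417.0, 260.0], [408.0, 272.0], [399.0, 286.0], [389.0, 301.0]]
[([378.0, 318.0], 138)]
t [[126.0, 240.0], [135.0, 249.0], [142.0, 253.0], [148.0, 252.0], [152.0, 247.0], [155.0, 239.0], [156.0, 228.0]]
[([154.0, 230.0], 77)]
```

Call:
carry_out --pt "1 -1.5 0 0 0" --pt "1 1.5 0 0 0" --pt "1 -1.5 0 0 0" --pt "1 1.5 0 0 0" --pt "1 0 1 0 0" --pt "1 0 -1 0 0" --pt "1 0 0 0 0" --pt "1 0 0 0 0"

```text
time: 25.35
tool_pos: [0.5347, 0.3543, 0.2274]
ee_rot: [0.902, 1.571, -1.986]
wrist_force: [-0.3, 0.6, -3.6]
width: 0.0158
```

Run:
```python
from h import *
f=[]
for i in range(8):
    s=robot.snapshot('top');f.append(robot.get_obs()['wrist_force'][2])
print(np.round(f,2),np.mean(f))
go(); til2('16',[-.968,-.25,0])
```

```text
[-3.97 -3.28 -3.45 -3.35 -3.36 -3.31 -2.99 -2.97] -3.334756506627016
t 25.75 tcp [0.5348 0.354  0.2275] ytool -75.5 xtool [ 0. -0. -1.] j [ 28.  17.  62.  -0. 101. 104.] F [-0.1  0.3 -3. ] T [ 0.06  0.01 -0.05] w 0.0159
s [[430.0, 241.0], [428.0, 244.0], [424.0, 250.0], [417.0, 260.0], [408.0, 272.0], [399.0, 286.0], [389.0, 301.0]]
[([379.0, 272.0], 16), ([378.0, 318.0], 140)]
t [[126.0, 240.0], [135.0, 249.0], [142.0, 253.0], [148.0, 252.0], [152.0, 247.0], [155.0, 239.0], [156.0, 228.0]]
[([154.0, 230.0], 78)]
```

Call:
carry_out --pt "1 -1 0 0 0" --pt "1 -1.5 0 0 0" --pt "1 -1.5 0 0 0" --pt "1 -1.5 0 0 0" --pt "1 -1.5 0 0 0" --pt "1 -0.6 0.6 0 0" --pt "1 0 1.5 0 0" --pt "1 0 2.5 0 0" --pt "1 0 3 -0.1 0" --pt "1 0 3 -0.1 0" --pt "1 0 3 -0.1 0" --pt "1 0 3 -0.1 0" --pt "1 0 3 -0.1 0" --pt "1 0 3 -0.1 0" --pt "1 0 3 0 0" --pt "1 0 3 0 0" --pt "1 0 2.5 0 0" --pt "1 0 1.8 0 0" --pt "1 0 0.7 0 0" --pt "1 0 0 0 0"

```text
time: 27.85
tool_pos: [0.6245, 0.0293, 0.3029]
ee_rot: [-0.408, 1.57, 2.985]
wrist_force: [0.1, 0.5, -4.3]
width: 0.0158
```

Run:
```python
from h import *
go(); t=snap('top','t17');til2('18',[-.968,-.25,0])
c=t['image'][140:260,95:215];g=cv2.cvtColor(c,cv2.COLOR_RGB2GRAY)
# bin interior polygon on floor
yb=np.radians(14.5);ux=np.array([np.cos(yb),np.sin(yb)]);uy=np.array([-ux[1],ux[0]]);C=np.array([.540,.355])
poly=np.array([proj(t,[*(C+a*ux+b*uy),.006]) for a,b in((-.1,-.09),(.1,-.09),(.1,.09),(-.1,.09))])
G=cv2.cvtColor(t['image'],cv2.COLOR_RGB2GRAY);M=np.zeros_like(G);cv2.fillPoly(M,[poly.astype(int)],1)
m=((G<110)&(M>0)).astype(np.uint8);k,l,st,ce=cv2.connectedComponentsWithStats(m)
print([(ce[j].round(0).tolist(),int(st[j,4])) for j in range(1,k) if st[j,4]>15])
cv2.imwrite('pics/c13.png',cv2.resize(c,None,fx=5,fy=5,interpolation=cv2.INTER_CUBIC)[:,:,::-1])
```

```text
t 27.85 tcp [0.6245 0.0293 0.3029] ytool -75.6 xtool [-0.001  0.    -1.   ] j [ -3.  15.  56.   0. 109.  73.] F [ 0.1  0.5 -4.3] T [ 0.02  0.01 -0.03] w 0.0158
s [[287.0, 130.0], [292.0, 138.0], [294.0, 149.0], [293.0, 163.0], [289.0, 177.0], [282.0, 192.0], [274.0, 207.0]]
[([277.0, 203.0], 55)]
t [[277.0, 194.0], [280.0, 206.0], [281.0, 212.0], [280.0, 213.0], [279.0, 209.0], [277.0, 202.0], [274.0, 191.0]]
[]
[([189.0, 197.0], 212), ([160.0, 223.0], 31)]
```

Run:
```python
from h import *
t=load('t17');G=cv2.cvtColor(t['image'],cv2.COLOR_RGB2GRAY)
for v in range(158,242,1): print(v,''.join('#' if g<70 else '+' if g<110 else '-' if g<150 else '.' for g in G[v,112:200]))
```

```text
158 +++++++++++-----------...............----+++++++++++++++++++++++...-++++++++++++++++++++
159 ++++++++++++-----................---++++++++++++++++++++++++++++-...++++++++++++----+---
160 ++++++++-----...............---+++++++++++++++++++++++++++++++---...-++++++++++---------
161 ++-+----................---+++++++++++++++++++++++++++++++++--.-....-++++++++++---------
162 ----...............----++++++++++++++++++++++++++++++++-----........-++++++++++---------
163 ...............---++++++++++++++++++++++++++++++--------.............++++++++++---------
164 ..........---++++++++++++++++++++++++++++++++------..................++++++++++---------
165 ......---++++++++++++++++++++++++++++++--+----.......................-+++++++++---------
166 .---+++++++++++++++++++++++++++++++++-----...........................-++++++++++--------
167 ++++++++++++++++++++++++++++++++------...............................-++++++++++--------
168 ++++++++++++++++++++++++++++-----.....................................+++++++++++-------
169 +++++++++++++++++++++++------.........................................+++
[... 6011 characters left out ...]
....---++++++++++++++++++++++++++++++++++++++++++
235 ++++++-...-++++++++--.................----+++++++++++++##+++++++++++++++++++++++++++++++
236 -+++++-....+++++--................----+++++++++++++++#######++++++++++++++++++++++++++++
237 --------...----..............----++++++++++++++#++###########+++++++++++++++++++++++++++
238 --------.................--++++++++++++++++++++#+++##+########+++++++++++++++-+++--+-+++
239 +++++++-.............----+++++++++++++##+++++++++++#+++##++++++++++++++-+--------+------
240 +++++++-........----++++++++++++++++++#++++##+#+++#++++++++++++++++++++++++++--------+--
241 +++++++-....----++++++++++++++++++++++++++++++++++++++++++++++++++++++++++++++----------
```

Run:
```python
from h import *
f=[]
for i in range(6): robot.snapshot('wrist');f.append(robot.get_obs()['wrist_force'][2])
print(np.round(f,2),np.mean(f))
a=load('t0')['image'].astype(int);b=load('t17')['image'].astype(int)
d=np.abs(a-b).sum(2);d[:, 215:]=0;m=(d>60).astype(np.uint8);k,l,st,ce=cv2.connectedComponentsWithStats(m)
print('top diff left part',[(ce[j].round(0).tolist(),st[j].tolist()) for j in range(1,k) if st[j,4]>12])
a=load('s0')['image'].astype(int);b=load('s18')['image'].astype(int)
d=np.abs(a-b).sum(2);m=(d>60).astype(np.uint8);m[:250]=0;k,l,st,ce=cv2.connectedComponentsWithStats(m)
print('scene diff',[(ce[j].round(0).tolist(),st[j].tolist()) for j in range(1,k) if st[j,4]>12])
n=np.hstack([cv2.resize(load('t17')['image'][150:250,85:215],None,fx=3,fy=3,interpolation=cv2.INTER_CUBIC),cv2.resize(load('s18')['image'][120:260,220:355],(390,300),interpolation=cv2.INTER_CUBIC)])
n=np.vstack([n,cv2.resize(np.hstack([load('s18')['image'][270:420,290:440],load('w11')['image'][:150,:1]]),(300,300))[:,:,:] @ np.eye(3) if 0 else np.hstack([cv2.resize(load('s18')['image'][270:420,290:440],(390,300),interpolation=cv2.INTER_CUBIC),cv2.resize(snap('wrist','w18')['image'],(390,300))])])
cv2.imwrite('pics/c14.png',n[:,:,::-1])
```

```text
[-2.44 -3.51 -2.89 -3.32 -2.58 -3.47] -3.033381935310986
top diff left part [([210.0, 121.0], [205, 39, 10, 168, 1346]), ([160.0, 224.0], [155, 219, 10, 13, 98]), ([187.0, 222.0], [185, 221, 5, 4, 14]), ([176.0, 226.0], [172, 225, 9, 3, 15]), ([183.0, 376.0], [115, 229, 100, 191, 4916]), ([147.0, 232.0], [142, 231, 10, 4, 21])]
scene diff [([265.0, 265.0], [238, 250, 63, 39, 1581]), ([354.0, 297.0], [348, 292, 13, 12, 102]), ([369.0, 306.0], [363, 301, 12, 12, 106]), ([382.0, 323.0], [373, 313, 19, 22, 237]), ([398.0, 330.0], [392, 324, 13, 12, 106])]
```

Scene-view differencing shows five nut-sized spots in the bin by its front wall: (354,297), (369,306), a double one at (382,323), and (398,330). The hanging weight has also dropped to that of the empty basket. Next I'll turn the basket about 174° so it lands with the lip facing away.

Call:
carry_out --pt "1 0 0 0 -5" --pt "1 0 0 0 -8" --pt "1 0 0 0 -8.5" --pt "1 0 0 0 -8.5" --pt "1 0 0 0 -8.5" --pt "1 0 0 0 -8.5" --pt "1 0 0 0 -8.5" --pt "1 0 0 0 -8.5" --pt "1 0 0 0 -8.5" --pt "1 0 0 0 -8.5" --pt "1 0 0 0 -8.5" --pt "1 0 0 0 -8.5" --pt "1 0 0 0 -8.5" --pt "1 0 0 0 -8.5" --pt "1 0 0 0 -8.5" --pt "1 0 0 0 -8.5" --pt "1 0 0 0 -8.5" --pt "1 0 0 0 -8.5" --pt "1 0 0 0 -8.5" --pt "1 0 0 0 -8.5"

```text
time: 30.35
tool_pos: [0.6247, 0.0304, 0.3035]
ee_rot: [-0.292, 1.571, -0.277]
wrist_force: [-0.5, 0.3, -3.8]
width: 0.0157
```

Run:
```python
from h import *
S=load('s18');yb=np.radians(14.5);ux=np.array([np.cos(yb),np.sin(yb)]);uy=np.array([-ux[1],ux[0]])
for p in((354,297),(369,306),(378,318),(387,328),(398,330)):
    q=onz(S,*p,.012)[:2]-[.54,.355];print('nut in bin frame mm',(q@ux*1000).round(),(q@uy*1000).round())
go([.627,.020,.19],99); til2('19',[.988,.156,0])
```

```text
nut in bin frame mm -92.0 -74.0
nut in bin frame mm -97.0 -31.0
nut in bin frame mm -85.0 3.0
nut in bin frame mm -77.0 33.0
nut in bin frame mm -90.0 56.0
t 30.35 tcp [0.6247 0.0304 0.3035] ytool 90.8 xtool [ 0. -0. -1.] j [ -2.  15.  56.  -0. 109. -93.] F [-0.5  0.3 -3.8] T [ 0.02 -0.14  0.02] w 0.0157
turn -8.2 shift cm [11.35 -1.06  0.07]
turn 171.8 shift cm [11.35  1.06 -0.07]
s [[180.0, 218.0], [176.0, 235.0], [178.0, 249.0], [184.0, 258.0], [194.0, 262.0], [206.0, 262.0], [219.0, 258.0]]
[([212.0, 251.0], 116)]
t [[252.0, 67.0], [252.0, 67.0], [253.0, 73.0], [255.0, 82.0], [257.0, 95.0], [259.0, 109.0], [261.0, 125.0]]
[([263.0, 149.0], 92)]
```

All five nuts lie inside the bin (frame x about -90 mm, y from -74 to 56 mm). I'll finish the turn and lower the basket.

Call:
carry_out --pt "1 0 -0.5 0 -8.2" --pt "1 1 -0.5 0 0" --pt "1 1.5 0 0 0" --pt "1 1.5 0 0 0" --pt "1 1.5 0 0 0" --pt "1 1.5 0 0 0" --pt "1 1.5 0 0 0" --pt "1 1.5 0 0 0" --pt "1 1.5 0 0 0" --pt "1 1.2 0 0 0" --pt "1 0.7 0 0 0" --pt "1 0.5 0 0 0" --pt "1 0 0 0 0"

```text
time: 31.75
tool_pos: [0.6252, 0.0203, 0.1638]
ee_rot: [3.045, 1.57, -3.086]
wrist_force: [-0.3, -0.2, -3.0]
width: 0.0154
```

Run:
```python
from h import *
go([.627,.020,.156],99); til2('20',[.988,.156,0])
```

```text
t 31.75 tcp [0.6252 0.0203 0.1638] ytool 98.7 xtool [-0.001 -0.    -1.   ] j [  -3.   15.   71.   -0.   93. -102.] F [-0.3 -0.2 -3. ] T [ 0.05 -0.17 -0.01] w 0.0154
turn -0.3 shift cm [ 0.78 -0.06  0.17]
turn 179.7 shift cm [ 0.78  0.06 -0.17]
s [[193.0, 250.0], [189.0, 264.0], [190.0, 275.0], [195.0, 281.0], [203.0, 284.0], [213.0, 283.0], [224.0, 278.0]]
[([222.0, 277.0], 98)]
t [[261.0, 94.0], [260.0, 94.0], [261.0, 97.0], [262.0, 105.0], [263.0, 115.0], [265.0, 127.0], [267.0, 141.0]]
[([271.0, 164.0], 56)]
```

Call:
carry_out --pt "1 0.5 0 0 0" --pt "1 0.5 0 0 0" --pt "1 0.1 0 -1 0" --pt "1 0.1 0 -1 0" --pt "1 0.2 0 -1 0" --pt "1 0.3 0 -1 0" --pt "1 0.3 0 -0.9 0" --pt "1 0.4 0 -0.9 0" --pt "1 0.4 0 -0.9 0" --pt "1 0.5 0 -0.9 0" --pt "1 0.5 0 -0.9 0" --pt "1 0.6 0 -0.8 0" --pt "1 0.6 0 -0.8 0" --pt "1 0.6 0 -0.7 0" --pt "1 0 0 0 0"

```text
time: 33.35
tool_pos: [0.5184, 0.0031, 0.1137]
ee_rot: [-0.582, 1.566, -0.431]
wrist_force: [-6.3, -0.6, 7.4]
width: 0.0159
```

Run:
```python
from h import *
go(); til2('21',[.988,.156,0])
```

```text
t 33.35 tcp [0.5184 0.0031 0.1137] ytool 98.7 xtool [ 0.005 -0.002 -1.   ] j [  -6.    3.   91.   -0.   86. -105.] F [-6.3 -0.6  7.4] T [-0.07  0.53  0.03] w 0.0159
s [[236.0, 230.0], [231.0, 243.0], [231.0, 253.0], [234.0, 260.0], [239.0, 263.0], [247.0, 263.0], [256.0, 259.0]]
[([236.0, 252.0], 84)]
t [[268.0, 144.0], [267.0, 141.0], [268.0, 143.0], [268.0, 148.0], [270.0, 157.0], [271.0, 167.0], [273.0, 179.0]]
[([270.0, 152.0], 80)]
```

Call:
carry_out --pt "1 0.7 0 -0.7 0" --pt "1 0.7 0 -0.7 0" --pt "1 0.8 0 -0.6 0" --pt "1 0.8 0 -0.6 0" --pt "1 0.6 0 -0.7 0" --pt "1 0.6 0 -0.6 0" --pt "1 0.6 0 -0.6 0" --pt "1 0.7 0 -0.5 0" --pt "1 0.7 0 -0.5 0" --pt "1 0.8 0 -0.4 0" --pt "1 0.6 0 -0.3 0" --pt "1 0.5 0 -0.3 0" --pt "1 0.4 0 -0.2 0" --pt "1 0 0 0 0"

```text
time: 34.85
tool_pos: [0.458, -0.0054, 0.0338]
ee_rot: [-0.072, 1.557, 0.08]
wrist_force: [-9.3, 4.7, 42.9]
width: 0.0152
```

Run:
```python
from h import *
go(); til2('22',[.988,.156,0])
```

```text
t 34.85 tcp [ 0.458  -0.0054  0.0338] ytool 98.7 xtool [ 0.014  0.001 -1.   ] j [  -8.   -1.  105.    0.   75. -107.] F [-9.3  4.7 42.9] T [1.14 1.35 0.03] w 0.0152
s [[258.0, 230.0], [253.0, 242.0], [252.0, 251.0], [254.0, 258.0], [258.0, 261.0], [265.0, 260.0], [273.0, 257.0]]
[([266.0, 221.0], 72)]
t [[272.0, 174.0], [271.0, 171.0], [271.0, 171.0], [272.0, 175.0], [273.0, 182.0], [274.0, 192.0], [276.0, 203.0]]
[([274.0, 185.0], 70)]
```

Call:
carry_out --pt "1 -0.7 0 0 0" --pt "1 -0.6 0 0 0" --pt "1 0 0 0 0"

```text
time: 35.25
tool_pos: [0.4508, -0.0061, 0.0354]
ee_rot: [3.012, 1.567, -3.119]
wrist_force: [-0.2, 0.1, -2.7]
width: 0.0158
```

Run:
```python
from h import *
go(); til2('23',[.988,.156,0])
s,t=load('s23'),load('t23')
def tri(ua,ub):
    o1,d1=ray(t,*ua);o2,d2=ray(s,*ub);A=np.c_[d1,-d2];k=np.linalg.lstsq(A,o2-o1,rcond=None)[0]
    p,q=o1+k[0]*d1,o2+k[1]*d2;return ((p+q)/2).round(4),np.linalg.norm(p-q).round(4)
print(tri((274,185),(266,221)))
```

```text
t 35.25 tcp [ 0.4508 -0.0061  0.0354] ytool 98.7 xtool [-0.003 -0.    -1.   ] j [  -8.   -2.  105.   -0.   77. -107.] F [-0.2  0.1 -2.7] T [-0.01  0.1  -0.03] w 0.0158
s [[260.0, 228.0], [256.0, 240.0], [254.0, 250.0], [256.0, 256.0], [260.0, 259.0], [267.0, 259.0], [275.0, 256.0]]
[([267.0, 221.0], 71)]
t [[272.0, 177.0], [272.0, 173.0], [272.0, 174.0], [272.0, 178.0], [273.0, 185.0], [275.0, 194.0], [276.0, 205.0]]
[([274.0, 187.0], 72)]
(array([0.5623, 0.0095, 0.1475]), np.float64(0.0019))
```

Call:
carry_out --pt "1 -0.4 0 0 0" --pt "0.88 0 0 0 0" --pt "0.86 0 0 0 0" --pt "0.85 0 0 0 0" --pt "0.845 0 0 0 0" --pt "0.84 0 0 0 0" --pt "0.838 0 0 0 0" --pt "0.836 0 0 0 0" --pt "0.836 0 0 0 0"

```text
time: 36.25
tool_pos: [0.4527, -0.0061, 0.0408]
ee_rot: [-0.267, 1.57, -0.115]
wrist_force: [-0.1, 1.0, -1.9]
width: 0.0161
```

```bash
cat >> h.py <<'E'
def sleeve(tag):
    R_=[]
    for n in('top','scene'):
        s=snap(n,n[0]+tag);h=cv2.cvtColor(s['image'],cv2.COLOR_RGB2HSV);m=((h[...,0]>12)&(h[...,0]<32)&(h[...,1]>70)&(h[...,2]>110)).astype(np.uint8)
        k,l,st,ce=cv2.connectedComponentsWithStats(m);R_.append((s,[(ce[j],st[j,4]) for j in range(1,k) if 25<st[j,4]<250]))
    (t,A),(s,B)=R_
    for a,na in A:
        for b,nb in B:
            o1,d1=ray(t,*a);o2,d2=ray(s,*b);k=np.linalg.lstsq(np.c_[d1,-d2],o2-o1,rcond=None)[0];p,q=o1+k[0]*d1,o2+k[1]*d2
            if np.linalg.norm(p-q)<.005 and -.3<p[2]<.4 and .3<p[0]<.75: print('wood',((p+q)/2).round(4),'gap',np.linalg.norm(p-q).round(4),a.round(0),na,b.round(0),nb)
E
python3 - <<'E'
from h import *
go(); sleeve('24')
E
```

```text
t 36.25 tcp [ 0.4527 -0.0061  0.0408] ytool 98.7 xtool [ 0.001 -0.    -1.   ] j [  -8.   -2.  105.    0.   77. -107.] F [-0.1  1.  -1.9] T [ 0.06 -0.04  0.04] w 0.0161
wood [0.5742 0.0108 0.1318] gap 0.0035 [273. 182.] 62 [262. 227.] 68
```

The basket is level again (sleeve height 132 mm, expected 130 mm). I'll let go gradually and rise.

Call:
carry_out --pt "0.834 0 0 0 0" --pt "0.832 0 0 0 0" --pt "0.83 0 0 0 0" --pt "0.828 0 0 0 0" --pt "0.825 0 0 0 0" --pt "0.82 0 0 0 0" --pt "0.75 0 0 0 0" --pt "0.6 0 0 0 0" --pt "0.5 0 0 0 0" --pt "0.5 -1 0 0 0" --pt "0.5 -2 0 0 0" --pt "0.5 -3 0 0 0" --pt "0.5 -4 0 0 0" --pt "0.5 -4 0 0 0" --pt "0.5 -4 0 0 0"

```text
time: 37.85
tool_pos: [0.4523, -0.0061, 0.223]
ee_rot: [-0.308, 1.57, -0.156]
wrist_force: [0.1, -0.4, 0.2]
width: 0.0472
```

Run:
```python
from h import *
go(); sleeve('25')
```

```text
t 37.85 tcp [ 0.4523 -0.0061  0.223 ] ytool 98.7 xtool [ 0.001 -0.    -1.   ] j [  -8.   -8.   89.   -0.   99. -107.] F [ 0.1 -0.4  0.2] T [ 0.08 -0.16  0.03] w 0.0472
wood [ 0.4285 -0.0111  0.0379] gap 0.0047 [281. 238.] 62 [301. 212.] 110
```

Run:
```python
from h import *
for f in('t25','s25','t24','s24'):
    s=load(f);print(f,'pred',proj(s,[.5742,.0108,.1318]).round(0),proj(s,[.444,-.01,.05]).round(0))
    h=cv2.cvtColor(s['image'],cv2.COLOR_RGB2HSV);m=((h[...,0]>12)&(h[...,0]<32)&(h[...,1]>70)&(h[...,2]>90)).astype(np.uint8)
    m[:120]=0;m[300:]=0;m[:,:220]=0;m[:,330:]=0
    k,l,st,ce=cv2.connectedComponentsWithStats(m);print([(ce[j].round(1).tolist(),st[j].tolist()) for j in range(1,k) if st[j,4]>6])
```

```text
t25 pred [274. 182.] [281. 232.]
[([259.3, 235.1], [259, 233, 2, 5, 7]), ([281.1, 237.8], [278, 233, 7, 10, 62])]
s25 pred [263. 227.] [298. 213.]
[([283.2, 143.6], [282, 141, 5, 7, 12]), ([316.9, 144.3], [312, 141, 11, 8, 38]), ([307.7, 161.4], [306, 159, 5, 6, 13]), ([301.1, 211.7], [294, 205, 14, 14, 115]), ([263.6, 225.5], [257, 219, 13, 13, 69])]
t24 pred [274. 182.] [281. 232.]
[([273.5, 182.0], [267, 179, 14, 7, 62]), ([281.5, 240.1], [278, 238, 8, 5, 23])]
s24 pred [263. 227.] [298. 213.]
[([299.2, 206.5], [298, 205, 4, 4, 8]), ([295.3, 213.1], [294, 211, 3, 5, 10]), ([262.3, 226.9], [256, 221, 13, 12, 68])]
```

Run:
```python
from h import *
s=load('s25');a=onz(s,263.6,225.5,.1315);b=onz(s,301.1,211.7,.049);d=a-b
s0=load('s0');a0=onz(s0,279.6,224.5,.1315);b0=onz(s0,247.7,277.9,.049)
print(a.round(4),b.round(4),'len',np.hypot(d[0],d[1]).round(4),'yaw',np.degrees(np.arctan2(d[1],d[0])).round(1)); print(a0.round(4),b0.round(4),np.hypot(*(a0-b0)[:2]))
go([*a[:2],.22],9)
```

```text
[0.5703 0.0079 0.1315] [ 0.4347 -0.0072  0.049 ] len 0.1365 yaw 6.4
[0.5363 0.0294 0.1315] [0.6663 0.0689 0.049 ] 0.135947600933429
t 37.95 tcp [ 0.4557 -0.0065  0.2284] ytool 98.7 xtool [ 0.014 -0.002 -1.   ] j [  -8.   -8.   89.   -0.   99. -107.] F [1.  0.1 0.4] T [ 0.11 -0.15  0.02] w 0.0469
turn 89.7 shift cm [ 0.99 11.54  0.37]
turn -90.3 shift cm [  0.99 -11.54  -0.37]
```

Call:
carry_out --pt "0.5 0 0 0 6" --pt "0.5 0 0 0 8.5" --pt "0.5 0 0 0 8.5" --pt "0.5 0 0 0 8.5" --pt "0.5 0 0 0 8.5" --pt "0.5 0 0 0 8.5" --pt "0.5 0 0 0 8.5" --pt "0.5 0 0 0 8.5" --pt "0.5 0 0 0 8.5" --pt "0.5 0 0 0 8.5" --pt "0.5 0 0 0 7.7" --pt "0.5 0 2.5 0.1 0" --pt "0.5 0 3 0.1 0" --pt "0.5 0 3 0.2 0" --pt "0.5 0 3 0 0" --pt "0.5 0 0 0 0" --pt "0.5 0 0 0 0"

```text
time: 39.65
tool_pos: [0.5664, 0.007, 0.2195]
ee_rot: [-1.726, 1.568, 3.135]
wrist_force: [-0.7, -0.5, -0.3]
width: 0.0466
```

Run:
```python
from h import *
go([.5703,.0085,.1125],8.5)
w=snap('wrist','w26')
for n in('scene','top','wrist'):
    s=snap(n,n[0]+'26');print(n,proj(s,[.5703,.0085,.1315]).round(0))
    h=cv2.cvtColor(s['image'],cv2.COLOR_RGB2HSV);m=((h[...,0]>12)&(h[...,0]<32)&(h[...,1]>70)&(h[...,2]>90)).astype(np.uint8)
    k,l,st,ce=cv2.connectedComponentsWithStats(m);print([(ce[j].round(1).tolist(),st[j].tolist()) for j in range(1,k) if st[j,4]>30 and np.linalg.norm(ce[j]-proj(s,[.57,.008,.13]))<90])
```

```text
t 39.65 tcp [0.5664 0.007  0.2195] ytool 8.5 xtool [-0.002  0.    -1.   ] j [ -5.   7.  75.  -0.  98. -14.] F [-0.7 -0.5 -0.3] T [-0.03 -0.11 -0.02] w 0.0466
turn 0.0 shift cm [10.7   0.43 -0.09]
turn -180.0 shift cm [10.7  -0.43  0.09]
scene [264. 226.]
[([301.0, 212.2], [294, 206, 14, 13, 108]), ([263.9, 225.8], [258, 220, 13, 12, 66])]
top [275. 183.]
[]
wrist [284. 219.]
[([285.0, 213.6], [276, 186, 19, 56, 940])]
```

Run:
```python
from h import *
a=onz(load('w26'),285.0,213.6,.1315);print(a.round(4));go([*a[:2],.1125],8.5)
```

```text
[0.5702 0.0126 0.1315]
t 39.85 tcp [0.566  0.0068 0.2211] ytool 8.5 xtool [ 0.001 -0.    -1.   ] j [ -5.   7.  75.  -0.  98. -14.] F [-0.5  0.3 -0.2] T [-0.05 -0.13  0.02] w 0.0469
turn -0.0 shift cm [10.86  0.5  -0.51]
turn 180.0 shift cm [10.86 -0.5   0.51]
```

Call:
carry_out --pt "0.5 2.5 0.4 -0.3 0" --pt "0.5 2.5 0 0 0" --pt "0.5 2.5 0 0 0" --pt "0.5 2 0 0 0" --pt "0.5 1.3 0 0 0" --pt "0.75 0 0 0 0" --pt "0.75 0 0 0 0" --pt "0.75 0 0 0 0" --pt "0.75 -0.5 -0.9 0 0" --pt "0.75 -0.4 -0.9 0 0" --pt "0.75 -0.3 -0.9 0 0" --pt "0.75 -0.2 -1 0 0" --pt "0.75 -0.1 -1 0 0" --pt "0.75 0 -0.7 0 0" --pt "0.75 0 -0.3 0 0" --pt "0.75 0 0 0 0"

```text
time: 41.45
tool_pos: [0.5134, 0.0019, 0.1273]
ee_rot: [-1.487, 1.571, -2.91]
wrist_force: [-0.8, 0.1, -0.7]
width: 0.0235
```

Run:
```python
from h import *
go()
for n in('scene','wrist'):
    s=snap(n,n[0]+'27');T=robot.get_obs()['tool_pos'];p=T+[0,0,.019]
    h=cv2.cvtColor(s['image'],cv2.COLOR_RGB2HSV);m=((h[...,0]>12)&(h[...,0]<32)&(h[...,1]>70)&(h[...,2]>90)).astype(np.uint8)
    k,l,st,ce=cv2.connectedComponentsWithStats(m);print(n,proj(s,p).round(0),proj(s,[.435,-.007,.049]).round(0),[(ce[j].round(1).tolist(),st[j].tolist()) for j in range(1,k) if st[j,4]>20 and np.linalg.norm(ce[j]-proj(s,p))<90])
```

```text
t 41.45 tcp [0.5134 0.0019 0.1273] ytool 8.5 xtool [-0. -0. -1.] j [ -6.   2.  91.  -0.  87. -15.] F [-0.8  0.1 -0.7] T [-0.05 -0.14 -0.04] w 0.0235
scene [280. 209.] [301. 212.] [([265.3, 188.9], [262, 185, 8, 9, 35]), ([301.3, 212.1], [294, 206, 14, 13, 108]), ([282.3, 211.8], [280, 208, 7, 8, 33])]
wrist [278. 287.] [167. 221.] [([287.3, 285.9], [273, 240, 30, 90, 2463])]
```

The bail is upright inside the fingers and the basket has not moved. Now I'll close and lift.

Call:
carry_out --pt "1 0 0 0 0" --pt "1 0 0 0 0" --pt "1 0 0 0 0" --pt "1 0 0 0 0" --pt "1 -0.3 0 0 0" --pt "1 -0.5 0 0 0" --pt "1 -0.8 0 0 0" --pt "1 -1 0 0 0" --pt "1 -1 0 0 0" --pt "1 -1 0 0 0" --pt "1 -1 0 0 0" --pt "1 -1 0 0 0" --pt "1 -1 0 0 0" --pt "1 -1 0 0 0" --pt "1 -1 0 0 0" --pt "1 -1 0 0 0" --pt "1 -0.6 0 0 0" --pt "1 0 0 0 0"

```text
time: 43.35
tool_pos: [0.5145, 0.002, 0.2408]
ee_rot: [1.29, 1.568, -0.133]
wrist_force: [0.1, -0.4, -1.9]
width: 0.013
```

Run:
```python
from h import *
# hook seat via both views recheck of yaw: use prong points
L=np.array([[.5452,-.3791],[.5621,-.3755],[.6687,-.3576]]);Rr=np.array([[.5563,-.4543],[.5774,-.4508],[.6803,-.4329]])
for P in(L,Rr):
    d=P[2]-P[0];print(np.degrees(np.arctan2(d[1],d[0])))
go([.5507,-.4167,.228],9)
s=snap('scene','s28');h=cv2.cvtColor(s['image'],cv2.COLOR_RGB2HSV);m=((h[...,0]>12)&(h[...,0]<32)&(h[...,1]>70)&(h[...,2]>90)).astype(np.uint8)
k,l,st,ce=cv2.connectedComponentsWithStats(m);T=robot.get_obs()['tool_pos'];u=np.array([.988,.15,0])
print('handle pred level',proj(s,T+[0,0,.019-.095-.0]-u*.082).round(0),[(ce[j].round(1).tolist(),st[j].tolist()) for j in range(1,k) if st[j,4]>20 and np.linalg.norm(ce[j]-proj(s,T))<90])
```

```text
9.875596073266438
9.791690711906384
t 43.35 tcp [0.5145 0.002  0.2408] ytool 8.5 xtool [ 0.002 -0.    -1.   ] j [ -6.   0.  80.  -0. 100. -15.] F [ 0.1 -0.4 -1.9] T [-0.04 -0.09 -0.11] w 0.013
turn -0.5 shift cm [ 1.3  -2.97 41.92]
turn 179.5 shift cm [  1.3    2.97 -41.92]
handle pred level [303. 187.] [([262.1, 157.0], [257, 153, 11, 9, 52]), ([283.3, 184.7], [281, 181, 7, 8, 36]), ([302.9, 188.7], [295, 182, 15, 14, 121])]
```

Call:
carry_out --pt "1 0.2 -0.2 0.6 -0.5" --pt "1 0.2 -0.4 1.2 0" --pt "1 0.2 -0.5 1.8 0" --pt "1 0.2 -0.6 2.2 0" --pt "1 0.2 -0.6 2.5 0" --pt "1 0 -0.7 2.6 0" --pt "1 0 -0.7 2.7 0" --pt "1 0 -0.7 2.7 0" --pt "1 0 -0.7 2.7 0" --pt "1 0 -0.7 2.7 0" --pt "1 0 -0.7 2.7 0" --pt "1 0 -0.7 2.7 0" --pt "1 0 -0.7 2.7 0" --pt "1 0 -0.7 2.7 0" --pt "1 0 -0.7 2.5 0" --pt "1 0 -0.6 2.2 0" --pt "1 0 -0.5 1.8 0" --pt "1 0 -0.3 1.2 0" --pt "1 0 -0.2 0.8 0" --pt "1 0 0 0 0"

```text
time: 45.4
tool_pos: [0.4699, -0.4207, 0.2291]
ee_rot: [-2.088, 1.57, 2.78]
wrist_force: [0.7, 0.1, -2.3]
width: 0.0126
```

Run:
```python
from h import *
go([.5507,-.4167,.231],9.1)
s=snap('wrist','w29');T=robot.get_obs()['tool_pos']
h=cv2.cvtColor(s['image'],cv2.COLOR_RGB2HSV);m=((h[...,0]>12)&(h[...,0]<32)&(h[...,1]>70)&(h[...,2]>90)).astype(np.uint8)
k,l,st,ce=cv2.connectedComponentsWithStats(m);print(proj(s,T+[0,0,.019]).round(0),[(ce[j].round(1).tolist(),st[j].tolist()) for j in range(1,k) if st[j,4]>300])
for n,p in(('LV',[.5452,-.3791,.186]),('RV',[.5563,-.4543,.186]),('Ltip',[.508,-.387,.218]),('Rtip',[.52,-.464,.218])):print(n,proj(s,p).round(0))
cv2.imwrite('pics/c15.png',s['image'][:,:,::-1])
snap('top','t29');snap('scene','s29')
```

```text
t 45.4 tcp [ 0.4699 -0.4207  0.2291] ytool 8.9 xtool [-0.  0. -1.] j [-47.  15.  64.  -0. 101. -56.] F [ 0.7  0.1 -2.3] T [-0.05 -0.09  0.05] w 0.0126
turn -0.2 shift cm [-0.2   8.04  0.88]
turn 179.8 shift cm [-0.2  -8.04 -0.88]
[278. 286.] [([171.2, 220.3], [139, 206, 64, 29, 1783]), ([279.4, 292.9], [262, 240, 36, 116, 2786]), ([241.9, 378.2], [238, 340, 11, 76, 512]), ([317.1, 378.4], [311, 340, 11, 76, 507]), ([279.4, 408.6], [252, 397, 55, 23, 1154])]
LV [412. 196.]
RV [400. 308.]
Ltip [360. 213.]
Rtip [352. 343.]
```

Call:
carry_out --pt "1 -0.2 0.3 0.5 -0.2" --pt "1 0 0.7 0.4 0" --pt "1 0 1 0 0" --pt "1 0 1 0 0" --pt "1 0 1 0 0" --pt "1 0 1 0 0" --pt "1 0 1 0 0" --pt "1 0 1 0 0" --pt "1 0 0.7 0 0" --pt "1 0 0.3 0 0" --pt "1 0 0 0 0" --pt "1 0.5 0 0 0" --pt "1 0.8 0 0 0" --pt "1 0.8 0 0 0" --pt "1 0.8 0 0 0" --pt "1 0.8 0 0 0" --pt "1 0 0 0 0"

```text
time: 47.25
tool_pos: [0.5498, -0.4155, 0.192]
ee_rot: [-2.441, 1.567, 2.432]
wrist_force: [0.0, 0.5, -2.9]
width: 0.0133
```

Run:
```python
from h import *
go([.5507,-.4167,.1797],9.1)
a=snap('scene','s30');t=snap('top','t30');w=snap('wrist','w30')
n=np.hstack([cv2.resize(a['image'][80:230,90:240],(400,400),interpolation=cv2.INTER_CUBIC),cv2.resize(w['image'][150:420,180:450],(400,400))])
cv2.imwrite('pics/c16.png',n[:,:,::-1])
```

```text
t 47.25 tcp [ 0.5498 -0.4155  0.192 ] ytool 9.2 xtool [-0.003  0.002 -1.   ] j [-42.  23.  58.  -0.  99. -51.] F [ 0.   0.5 -2.9] T [ 0.02 -0.    0.03] w 0.0133
turn 0.1 shift cm [1.23 0.07 0.13]
turn -179.9 shift cm [ 1.23 -0.07 -0.13]
```

View pics/c16.png

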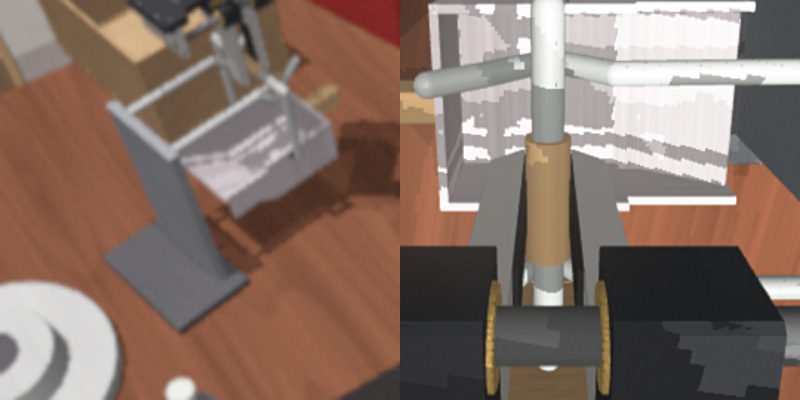

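The view shows the bail bar right above the prong dips, with the lip towards the plate and the basket empty and level. I'll lower it into the dips.

Call:
carry_out --pt "1 0.5 0 0 0" --pt "1 0.4 0 0 0" --pt "1 0.2 0 0 0" --pt "1 0.1 0 0 0" --pt "1 0.1 0 0 0" --pt "1 0 0 0 0" --pt "1 0 0 0 0"

```text
time: 48.1
tool_pos: [0.5507, -0.4161, 0.1817]
ee_rot: [0.557, 1.57, -0.854]
wrist_force: [-0.0, 0.3, -2.6]
width: 0.0128
```

Call:
carry_out --pt "1 0.1 0 0 0" --pt "1 0.1 0 0 0" --pt "1 0.1 0 0 0" --pt "1 0.1 0 0 0" --pt "1 0 0 0 0" --pt "1 0 0 0 0"

```text
time: 48.7
tool_pos: [0.5512, -0.4162, 0.1789]
ee_rot: [0.821, 1.568, -0.589]
wrist_force: [1.7, 1.3, 2.7]
width: 0.0133
```

Call:
carry_out --pt "0.88 0 0 0 0" --pt "0.87 0 0 0 0" --pt "0.86 0 0 0 0" --pt "0.855 0 0 0 0" --pt "0.85 0 0 0 0" --pt "0.84 0 0 0 0" --pt "0.8 0 0 0 0" --pt "0.7 0 0 0 0" --pt "0.6 0 0 0 0" --pt "0.6 0 0 0 0" --pt "0.6 -0.5 0 0 0" --pt "0.6 -1 0 0 0" --pt "0.6 -1.5 0 0 0" --pt "0.6 -2 0 0 0" --pt "0.6 -3 0 0 0" --pt "0.6 -3 0 0 0" --pt "0.6 -2 0 0 0" --pt "0.6 0 0 0 0"

```text
time: 50.5
tool_pos: [0.5515, -0.4168, 0.3142]
ee_rot: [0.674, 1.56, -0.737]
wrist_force: [0.9, 0.2, 0.1]
width: 0.0376
```

Run:
```python
from h import *
go()
def comps(n,tag):
    s=snap(n,tag);h=cv2.cvtColor(s['image'],cv2.COLOR_RGB2HSV);m=((h[...,0]>12)&(h[...,0]<32)&(h[...,1]>70)&(h[...,2]>90)).astype(np.uint8)
    p=proj(s,[.55,-.416,.1987]);k,l,st,ce=cv2.connectedComponentsWithStats(m);u=np.array([.988,.156,0])
    print(n,'pred sleeve',p.round(0),'handle',proj(s,np.array([.5507,-.4167,.1987-.095-.012])-u*.078).round(0),[(ce[j].round(1).tolist(),int(st[j,4])) for j in range(1,k) if 15<st[j,4]<3000 and np.linalg.norm(ce[j]-p)<(60 if n!='wrist' else 300)])
comps('scene','s31');comps('wrist','w31');comps('scene','s32');comps('scene','s33');comps('wrist','w33')
a=load('s31')['image'].astype(int);b=load('s33')['image'].astype(int);print('scene motion px',(np.abs(a-b).sum(2)[80:240,90:250]>60).sum())
```

```text
t 50.5 tcp [ 0.5515 -0.4168  0.3142] ytool 9.2 xtool [ 0.008 -0.007 -1.   ] j [-42.  24.  42.  -0. 112. -51.] F [0.9 0.2 0.1] T [-0.06 -0.09  0.02] w 0.0376
scene pred sleeve [184. 107.] handle [210. 120.] [([159.6, 119.4], 466), ([211.7, 118.4], 95)]
wrist pred sleeve [276. 210.] handle [204. 184.] [([202.8, 183.4], 806), ([279.1, 209.1], 811), ([181.1, 297.7], 369), ([266.7, 298.6], 998), ([184.5, 302.0], 24), ([284.2, 307.7], 22), ([244.8, 322.0], 32), ([236.6, 325.8], 18), ([258.9, 326.3], 80), ([290.6, 324.5], 26), ([311.2, 327.7], 24), ([274.2, 328.9], 17), ([288.0, 329.6], 26), ([245.1, 338.3], 308), ([313.5, 331.9], 24), ([272.4, 333.9], 22), ([306.0, 337.3], 50), ([189.6, 343.6], 20), ([275.0, 342.3], 67), ([306.0, 342.4], 21), ([178.6, 381.0], 381), ([379.9, 383.0], 419), ([274.3, 351.3], 902), ([260.6, 407.9], 2235), ([321.9, 408.1], 89)]
scene pred sleeve [184. 107.] handle [210. 120.] [([159.6, 119.4], 465), ([211.7, 118.4], 93)]
scene pred sleeve [184. 107.] handle [210. 120.] [([159.6, 119.4], 465), ([211.8, 118.4], 92)]
wrist pred sleeve [278. 214.] handle [205. 187.] [([203.7, 186.5], 824), ([280.9, 212.6], 842), ([181.7, 302.2], 463), ([269.7, 304.7], 1403), ([305.0, 310.0], 35), ([275.9, 343.0], 1737), ([244.9, 326.1], 52), ([295.1, 322.6], 19), ([189.4, 345.0], 37), ([368.7, 345.3], 19), ([178.6, 381.3], 411), ([379.8, 383.6], 434), ([261.7, 407.9], 2274), ([324.3, 407.9], 88), ([186.2, 401.2], 19)]
scene motion px 9
```

The hanging basket matches its seated position and is still. I'll back the arm off and do a last check of the bystanders and nuts.

Call:
carry_out --pt "0.6 -2 0 0 0" --pt "0.6 -3 0 0 0" --pt "0.6 -2 -1 0 0" --pt "0.6 0 -3 0 0" --pt "0.6 0 -3 0 0" --pt "0.6 0 -3 0 0" --pt "0.6 0 -3 0 0" --pt "0.6 0 -3 0 0" --pt "0.6 0 -2 0 0" --pt "0.6 0 0 0 0" --pt "0.6 0 0 0 0" --pt "0.6 0 0 0 0" --pt "0.6 0 0 0 0" --pt "0.6 0 0 0 0"

```text
time: 52.15
tool_pos: [0.3737, -0.4446, 0.377]
ee_rot: [-2.783, 1.57, 2.091]
wrist_force: [-0.4, 0.0, -0.4]
width: 0.038
```

Run:
```python
from h import *
go()
b=snap('scene','s40')['image'].astype(int);a=load('s0')['image'].astype(int)
d=(np.abs(a-b).sum(2)>70).astype(np.uint8);k,l,st,ce=cv2.connectedComponentsWithStats(d)
print('scene diffs',[(ce[j].round(0).tolist(),int(st[j,4])) for j in range(1,k) if st[j,4]>15])
b2=snap('top','t40')['image'].astype(int);a2=load('t0')['image'].astype(int)
d=(np.abs(a2-b2).sum(2)>70).astype(np.uint8);k,l,st,ce=cv2.connectedComponentsWithStats(d)
print('top diffs',[(ce[j].round(0).tolist(),int(st[j,4])) for j in range(1,k) if st[j,4]>15])
s=load('s40');h=cv2.cvtColor(s['image'],cv2.COLOR_RGB2HSV);m=((h[...,0]>12)&(h[...,0]<32)&(h[...,1]>70)&(h[...,2]>90)).astype(np.uint8)
k,l,st,ce=cv2.connectedComponentsWithStats(m);print([(ce[j].round(1).tolist(),int(st[j,4])) for j in range(1,k) if 15<st[j,4]<600 and np.linalg.norm(ce[j]-[184,107])<50])
```

```text
t 52.15 tcp [ 0.3737 -0.4446  0.377 ] ytool 9.3 xtool [-0.     0.001 -1.   ] j [-56.  11.  52.   0. 117. -65.] F [-0.4  0.  -0.4] T [-0.02 -0.06  0.02] w 0.038
scene diffs [([214.0, 11.0], 170), ([228.0, 9.0], 149), ([251.0, 13.0], 374), ([269.0, 2.0], 121), ([440.0, 113.0], 2818), ([283.0, 27.0], 251), ([420.0, 26.0], 69), ([437.0, 24.0], 19), ([258.0, 50.0], 37), ([349.0, 112.0], 3742), ([436.0, 88.0], 206), ([190.0, 139.0], 2390), ([301.0, 123.0], 1625), ([175.0, 112.0], 29), ([310.0, 111.0], 30), ([427.0, 120.0], 165), ([438.0, 116.0], 41), ([420.0, 145.0], 165), ([222.0, 137.0], 26), ([429.0, 148.0], 62), ([216.0, 158.0], 20), ([269.0, 251.0], 2868), ([354.0, 297.0], 98), ([369.0, 307.0], 100), ([382.0, 323.0], 226), ([398.0, 330.0], 106)]
top diffs [([264.0, 187.0], 2181), ([424.0, 194.0], 2792), ([466.0, 344.0], 24233), ([397.0, 212.0], 40), ([159.0, 224.0], 93), ([146.0, 232.0], 18), ([385.0, 317.0], 2557), ([277.0, 339.0], 1075), ([235.0, 375.0], 2960), ([550.0, 362.0], 94), ([308.0, 375.0], 112), ([295.0, 378.0], 156), ([296.0, 408.0], 106)]
[([159.6, 119.4], 464), ([211.9, 117.8], 100)]
```

```bash
python3 -c "
from bench import robot
print(robot.close_job())"
```

```text
the job is handed in; nothing more can be done
None
```

I did the job in the order asked and handed it in at 52 s. The five nuts are in the scrap bin, and the empty basket hangs by its bail across both prongs.

- **Tipping:** The basket slipped and tilted in the grip on the first lift. I set it back on the mat and carried it level with a grip closer to its rear wall. I stood it in the bin, gripped it again at the handle end, and tipped it to about 85° by pushing the lip against the bin's front wall.
- **Setting down:** I laid the empty basket down on the mat, but pressed too hard at one point: the wrist read 43 N, and the basket rocked about 10° lip up. I eased the grip until it lay level, then let go.
- **Hanging:** I swung the bail upright, gripped its sleeve and lowered it into the dips of both prongs.

**Last checks:**
- **Nuts:** The scene camera shows one double and three single nut-sized spots inside the bin, which I count as five. The top view showed only one for certain, because the arm hid the front of the bin.
- **Weight:** The drop in wrist force when the nuts fell was about 1.8–2.1 N, against 2.2 N expected. That is within the sensor noise, but not exact.
- **Hanging basket:** In the scene and wrist views it sits where a seated basket should, within a few pixels (the sleeve was checked in the wrist view only), with no visible movement. The gripper is well clear.
- **Other things on the bench:** No change showed at the wrench, bottle, tin, bearing or orange basket. I didn't separately confirm the screwdriver, because the arm and its shadow fell near it.

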